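# Change over and refill the label feeder with watercolour tins

## Robot

A 6-joint arm with a two-finger parallel gripper is mounted at the origin on the work surface. World frame = base frame: x ahead of the robot, y to its left, z up, the work surface at z = 0. Lengths are in m, angles in rad, forces in N, time in s.
With the tool pointing down it reaches from about 0.35 to 0.775 m from the base axis. Payload 5.5 kg.
Tool frame: the origin (TCP) lies between the finger pads; the fingertips stand 17 mm ahead of it and the grasp point (between the pads) lies 2 mm behind it (env.finger_overhang is the distance from the TCP to the fingertips, in m); z points along the fingers, y is the direction in which the jaws open and shut (so a half turn about z gives the same grasp; the last joint's range is limited). The gripper opens to 85 mm and grips with 20 to 120 N. Pads are 22 mm wide; open, the fingers measure 114 mm over their backs; the gripper's body (76 mm by 85 mm) begins 54 mm behind the grasp point. The pads swing forward as they close: fully open they stand 13 mm farther back than shut.
Start: joints at [-1.379, 0.313, 0.046, 1.304, 0, 1.431], TCP at [0.187, -0.544, 0.248] pointing down, gripper open.
Joint ranges: [-2.76, 2.76], [-0.86, 1.69], [-1.03, 1.26], [-2.2, 2.34], [-1.47, 1.5], [-3.14, 3.14]. Speed limits (rad/s): [2.57, 2.57, 3.14, 3.14, 3.14, 3.14].

## Interface

Orientations are given as a unit quaternion [w, x, y, z].
In Python, from workcell import env gives the robot as it stands. The module is installed in compiled form; this text tells all that it offers.
- The arm moves only by the tool arm_command, never from a script. Its argument "moves" is a list of rows, each a list of 5 numbers: the closure, from 0 (fully open) to 1 (shut), then the shift along the tool's x, y, z in mm, then the turn about the tool's z in rad. In form: [[fingers, dx, dy, dz, turn], ...]. A call has 1 to 12 rows; each row is the pose to reach, as a shift and turn from the pose commanded when the call began, along the tool's axes at that moment; what a row does not reach only later rows make up. A row lasts 1/10 s, in which the tool goes at most 50 mm and 8.59 degrees, less where a joint would pass 70% of its speed; a pose out of reach is approached as far as the arm can. A call with a gripper value outside its range is refused whole. The fingers move at their own pace and stop on an object; "squeeze" is the grip in N (left out, the last holds). Time passes only in rows, so rows that repeat a pose let the fingers close. It gives the time, the measured TCP pose, the force and the opening at its end, in the units of the state.
- env.get_state(): the state, without advancing time (a new reading comes with each control period).
- env.read_camera(name): name is "side" or "top" or "wrist"; returns (picture, depth): 400x640x3 uint8, blue, green, red; 400x640 float32, m along the optical axis (not along the pixel's ray), 0 where there is no reading.
- env.get_calibration(name): a dict with "fx", "fy", "cx", "cy" (pixels), "pose" (4x4, takes a point from camera to world coordinates). Camera axes: x right, y down, z forward; pixel columns grow to the right and rows downward; lengths in m; the calibration is good to about 2 mm. A picture is of the moment at which its call begins: read the wrist's pose just before it. get_calibration takes no time and is no camera call; for the wrist camera it gives the pose at the moment of the call.
- env.hand_in(): hands the job in, once; it reports no verdict.
The state is a dict: "clock": time; "joint_pos": joint angles; "qvel": joint speeds; "tau": joint torques, N m; "tcp_pos": TCP position; "orientation": TCP orientation; "wrist_force": force on the tool from outside, world axes, zero at the start; "ft_torque": the same for the moment, N m; "finger_gap": finger opening in m.
Only numpy, scipy, OpenCV 4.12 (cv2) and the standard library are available. Lean on these libraries where they do the work, as an engineer would, in place of code of your own. Each camera call takes 0.05 s, during which the arm holds its last target. There are 200 camera calls.

## Task

Get the label feeder ready for the watercolour tins: push in its red stop button first, break the seized clamp knob loose and unscrew it, slide the moving guide in until a tin would have only a few millimetres of play across the lane (about 5), and screw the knob fully tight again. Then lay the tins that are there flat, lids up, into the magazine one on another so that they feed from the bottom in the order of the label roll - yellow, orange, red, green, blue, skipping missing colours - and last of all twist the stop button clockwise so that it pops up again. Leave the other things on the desk where they are.

Things in the scene. Friction and masses are not known exactly. Their poses are not given: they have to be found in the camera images.
- feeder: Table-top label feeder, fixed. Grey conveyor bed along its y axis, black belt 60 mm above the table; grey control box (90 mm tall) with the red stop button at its -y end, white label head (220 mm tall) at its +y end. Origin: on the table under the middle of the tin magazine; x points across the bed, away from the robot.
- magazine (a point): Belt top at the feeder's origin, axes as the feeder's. Tins lie flat here, one on another, 80 mm side along x, 60 mm side along y, between four upright angle posts 79 mm tall (last 13 mm flared out). The posts' lips (14 mm wide) leave 65 mm along y and keep the tins' 80 mm sides open for fingers. A 9 mm high gate stands 34 to 38 mm out on the +y side.
- fixed_face (a point): Middle of the fixed guide's inner face (two posts on the +x side of the lane), at belt height, axes as the feeder's; the face looks to -x. The lane's middle lies halfway between this point and guide_face.
- guide_face (a point): Middle of the moving guide's inner face (two posts on the -x side of the lane), at belt height, axes as the feeder's; the face looks to +x.
- guide (a joint): Moving guide, slides along feeder x on a steel cross rail, in m: clear width between the guide faces = 70 mm + this value; 0 narrowest, 0.05 widest; grows towards feeder -x (towards the robot). About 3 N moves it when its clamp knob is loose, and it can be pulled along by the knob; when tight the clamp holds it against 40 N.
- knob_grip (a point): Clamp knob: black ribbed round knob, 50 mm across, 22 mm tall, axis upright, on the moving guide's carriage 75 mm to the -x side of guide_face; it moves with the guide. This point is on its axis at half height, 99 mm above the table; the flat carriage top below it is 78 mm above the table, so fingertips fit down beside the knob.
- knob (a joint): Turn of the clamp knob in rad: 0 tight (as found, and its stop), grows anticlockwise seen from above (loosening) up to 3. As found it is seized: about 0.5 N m through the first 0.5 rad, then turns with about 0.06 N m for good (0.1 to 0.15 while clamping down). The clamp frees the guide beyond about 1.7 rad; tight again means back at 0.
- stop_top (a point): Top centre of the red mushroom stop button on the control box, 127 mm above the table when up; moves with it. Head 40 mm across, 19 mm tall; the lower 13 mm of its side is straight and can be gripped from above, also when pushed in. It stands over a yellow disc whose top is 94 mm above the table.
- stop (a joint): Push of the stop button in m: 0 up (reset), 0.009 at the bottom; pushed past 0.0075 (about 7 to 8 N) it latches there and stays down.
- stop_twist (a joint): Twist of the stop button's head in rad, clockwise seen from above, 0 to 0.8, sprung back to 0 (under 0.15 N m). Beyond about 0.45 the latch lets go, and the head springs up as soon as the fingers let go of it.
- tin_yellow: Flat watercolour tin with a yellow lid, 80 x 60 x 16 mm, about 100 g; may be absent. Origin at the centre of its underside, x along the 80 mm side, z up through the lid. Lies on the table, lid up.
- tin_orange: Flat watercolour tin with an orange lid, 80 x 60 x 16 mm, about 100 g; may be absent. Origin at the centre of its underside, x along the 80 mm side, z up through the lid. Lies on the table, lid up.
- tin_red: Flat watercolour tin with a red lid, 80 x 60 x 16 mm, about 100 g; may be absent. Origin at the centre of its underside, x along the 80 mm side, z up through the lid. Lies on the table, lid up.
- tin_green: Flat watercolour tin with a green lid, 80 x 60 x 16 mm, about 100 g; may be absent. Origin at the centre of its underside, x along the 80 mm side, z up through the lid. Lies on the table, lid up.
- tin_blue: Flat watercolour tin with a blue lid, 80 x 60 x 16 mm, about 100 g; may be absent. Origin at the centre of its underside, x along the 80 mm side, z up through the lid. Lies on the table, lid up.
- glue: Bystander: white glue bottle, blue label, 58 mm across, 150 mm tall; origin at the centre of its underside.
- brush_jar: Bystander: clear glass jar, 72 mm across, 100 mm tall, open; origin at the centre of its underside.
- tape: Bystander: roll of brown tape lying flat, 84 mm across, 24 mm tall; origin at the centre of its underside.
- mug: Bystander: blue mug, 80 mm across plus a handle, 90 mm tall; origin at the centre of its underside.
- eraser: Bystander: white eraser in a blue sleeve, 45 x 22 x 12 mm; origin at the centre of its underside.
- ink: Bystander: amber ink jar with a black cap, 52 mm across, 55 mm tall; origin at the centre of its underside.

How it is judged:
On the way, in this order (a step that is already met when the one before it is completed fails the run):
1. the stop button is pushed in and latched (value of joint stop above 0.006 m), for 0.3 s.
2. with the stop in, the clamp knob is broken loose and unscrewed (value of joint stop above 0.006 m and value of joint knob above 1.5 rad), for 0.2 s.
3. with the stop in and the knob loose, the guide is set to the tins' width (1 to 9 mm of play) (value of joint stop above 0.006 m and value of joint knob above 0.9 rad and value of joint guide between 0.0112 and 0.0188 m), for 0.2 s.
4. the knob is tight again with the guide still set and the stop still in (value of joint stop above 0.006 m and value of joint knob below 0.2 rad and value of joint guide between 0.0112 and 0.0188 m), for 0.2 s.
5. with the stop still in, all tins lie in the magazine in order (value of joint stop above 0.006 m and x of tin_yellow in the frame of feeder between -0.013 and 0.005 m and y of tin_yellow in the frame of feeder between -0.007 and 0.007 m and z of tin_yellow in the frame of feeder between 0.055 and 0.114 m and angle between each of tin_yellow, tin_orange, tin_red, tin_green, tin_blue's own z axis and vertical below 0.12 rad and angle between the x axis of each of tin_yellow, tin_orange, tin_red, tin_green, tin_blue and the x axis of feeder, either way round below 0.15 rad and x of tin_orange in the frame of feeder between -0.013 and 0.005 m and y of tin_orange in the frame of feeder between -0.007 and 0.007 m and z of tin_orange in the frame of feeder between 0.055 and 0.114 m and x of tin_red in the frame of feeder between -0.013 and 0.005 m and y of tin_red in the frame of feeder between -0.007 and 0.007 m and z of tin_red in the frame of feeder between 0.055 and 0.114 m and x of tin_green in the frame of feeder between -0.013 and 0.005 m and y of tin_green in the frame of feeder between -0.007 and 0.007 m and z of tin_green in the frame of feeder between 0.055 and 0.114 m and x of tin_blue in the frame of feeder between -0.013 and 0.005 m and y of tin_blue in the frame of feeder between -0.007 and 0.007 m and z of tin_blue in the frame of feeder between 0.055 and 0.114 m and z of each of tin_orange, tin_red, tin_green, tin_blue in the frame of tin_yellow above 0.01 m and z of each of tin_red, tin_green, tin_blue in the frame of tin_orange above 0.01 m and z of each of tin_green, tin_blue in the frame of tin_red above 0.01 m and z of tin_blue in the frame of tin_green above 0.01 m), for 0.3 s.
At the end, for the whole second after the job is handed in: Tins present lie flat (0.12 rad), lid up, square (0.15 rad) and at rest in the magazine, from the bottom yellow, orange, red, green, blue; the guide leaves a tin 1 to 9 mm of play, its knob is tight (under 0.2 rad) and the stop button is up (under 2 mm) (value of joint stop below 0.002 m and value of joint knob below 0.2 rad and value of joint guide between 0.0112 and 0.0188 m and x of tin_yellow in the frame of feeder between -0.013 and 0.005 m and y of tin_yellow in the frame of feeder between -0.007 and 0.007 m and z of tin_yellow in the frame of feeder between 0.055 and 0.114 m and angle between each of tin_yellow, tin_orange, tin_red, tin_green, tin_blue's own z axis and vertical below 0.12 rad and angle between the x axis of each of tin_yellow, tin_orange, tin_red, tin_green, tin_blue and the x axis of feeder, either way round below 0.15 rad and x of tin_orange in the frame of feeder between -0.013 and 0.005 m and y of tin_orange in the frame of feeder between -0.007 and 0.007 m and z of tin_orange in the frame of feeder between 0.055 and 0.114 m and x of tin_red in the frame of feeder between -0.013 and 0.005 m and y of tin_red in the frame of feeder between -0.007 and 0.007 m and z of tin_red in the frame of feeder between 0.055 and 0.114 m and x of tin_green in the frame of feeder between -0.013 and 0.005 m and y of tin_green in the frame of feeder between -0.007 and 0.007 m and z of tin_green in the frame of feeder between 0.055 and 0.114 m and x of tin_blue in the frame of feeder between -0.013 and 0.005 m and y of tin_blue in the frame of feeder between -0.007 and 0.007 m and z of tin_blue in the frame of feeder between 0.055 and 0.114 m and z of each of tin_orange, tin_red, tin_green, tin_blue in the frame of tin_yellow above 0.01 m and z of each of tin_red, tin_green, tin_blue in the frame of tin_orange above 0.01 m and z of each of tin_green, tin_blue in the frame of tin_red above 0.01 m and z of tin_blue in the frame of tin_green above 0.01 m and linear speed of each of tin_yellow, tin_orange, tin_red, tin_green, tin_blue below 0.02 m/s); the robot touches nothing.
It fails at once if a bystander is pushed more than 4 cm away (distance of any of glue, brush_jar, tape, mug, eraser, ink from where it was at the start of the episode above 0.04 m).
It fails at once if a bystander is knocked over (angle between any of glue, brush_jar, tape, mug, eraser, ink's own z axis and vertical above 0.6 rad).
Of tin_yellow, tin_orange, tin_red, tin_green, tin_blue only 3 to 4 are there at a start; the rules pass over those that are not, and their reading is None.
At some moment in a run one of tin_yellow, tin_orange, tin_red, tin_green, tin_blue may be knocked a few centimetres aside while the robot is not near it.
Once in a run the grip may slacken for a moment while it holds something.
It also fails if it takes over 210 s, if anything falls off the work surface, if the arm or the gripper's body presses on something with over 40 N, if the wrist force passes 120 N, or if a joint passes its speed limit or range.

## Working session

There is one attempt and no reset: what is moved stays moved. The work goes in short steps, Python scripts to look and compute and a tool call to move; the robot and the scene stay as the last step left them, time stands still between calls to the robot, and variables do not carry over. Pictures are saved under pics/ and viewed, about 12 in all and at most 16, crops included, and the job is handed in when it is done.

Besides the shell and the picture viewer there is one more tool, called after "Request:" as name([rows], argument=value, ...), one row to a line, values as JSON. arm_command: Moves the arm, as the interface text tells. Its arguments: {"type":"object","properties":{"moves":{"type":"array","items":{"type":"array","items":{"type":"number"}}},"squeeze":{"type":"number"}},"required":["moves"]}

```bash
mkdir -p pics; cat > h.py <<'E'
import numpy as np, cv2
from workcell import env
from scipy.spatial.transform import Rotation as R
def shot(name):
    T=env.get_calibration(name); img,d=env.read_camera(name); return img,d,T
def ray(T,u,v):
    P=np.array(T['pose']); d=P[:3,:3]@np.array([(u-T['cx'])/T['fx'],(v-T['cy'])/T['fy'],1]); return P[:3,3],d
def onplane(T,u,v,z):
    o,d=ray(T,u,v); return o+d*(z-o[2])/d[2]
def cloud(T,d):
    P=np.array(T['pose']); v,u=np.mgrid[0:d.shape[0],0:d.shape[1]]
    c=np.stack([(u-T['cx'])/T['fx']*d,(v-T['cy'])/T['fy']*d,d],-1)
    return c@P[:3,:3].T+P[:3,3]
def tool():
    s=env.get_state(); q=s['orientation']; return s,R.from_quat([q[1],q[2],q[3],q[0]]).as_matrix()
def go(p,yaw=None):
    "shift in tool axes mm to reach p"
    s,M=tool(); r=M.T@(np.array(p)-s['tcp_pos'])*1000
    return r.round(1)
E
python3 - <<'E'
from h import *
for n in ['top','side']:
    i,d,T=shot(n); cv2.imwrite(f'pics/{n}0.png',i); np.save(f'{n}0.npy',d); print(n,T['fx'],T['cx'],T['cy'],np.array(T['pose']).round(3).tolist())
s,M=tool(); print(s,M.round(3))
E
```

```text
top 427.08099138531543 326.4810039803611 205.79676751683223 [[-0.01, -0.989, 0.148, 0.331], [-1.0, 0.012, 0.013, -0.012], [-0.015, -0.148, -0.989, 1.319], [0.0, 0.0, 0.0, 1.0]]
side 442.49015916485934 319.7873178503629 204.383286244528 [[0.84, 0.331, -0.43, 1.026], [0.542, -0.479, 0.69, -0.872], [0.022, -0.813, -0.582, 0.835], [0.0, 0.0, 0.0, 1.0]]
{'clock': 0.1, 'joint_pos': array([-1.37862427e+00,  3.13938654e-01,  4.50986233e-02,  1.30361349e+00,
       -5.14619714e-07,  1.43117748e+00]), 'qvel': array([-2.46431519e-04, -3.23772460e-03, -9.56540005e-04,  6.12255859e-04,
       -6.69846769e-04, -5.14707351e-05]), 'tau': array([ 2.28119410e-03, -4.81725705e+01,  2.99245083e+01,  1.26960591e-02,
       -8.16201191e-05, -1.13450992e-05]), 'tcp_pos': array([ 0.1871962 , -0.54322014,  0.2474929 ]), 'orientation': array([-8.28302933e-04,  9.86270541e-01,  1.65135500e-01, -2.20273955e-05]), 'wrist_force': array([-0.23776117, -0.33141528,  0.05868715]), 'ft_torque': array([-0.06573413,  0.00329593,  0.0165698 ]), 'finger_gap': 0.08528237979664409} [[ 0.945  0.326 -0.   ]
 [ 0.326 -0.945  0.002]
 [ 0.    -0.002 -1.   ]]
```

View pics/top0.png

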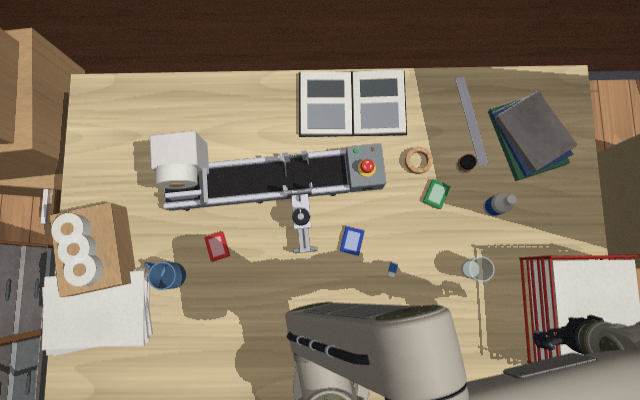

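View pics/side0.png

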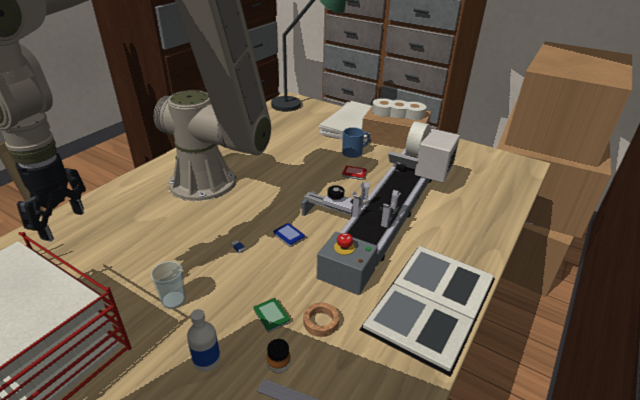

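The top view shows the stop at about (367,166), the knob at (301,216), and tins red at (217,246), green at (435,194) and blue at (351,240). No yellow or orange tin is visible so far, but the arm hides part of the desk.

```bash
cat >> h.py <<'E'
def tins(img,T,z=0.016,roi=None,amin=80):
    hsv=cv2.cvtColor(img,cv2.COLOR_BGR2HSV); out={}
    for n,(a,b) in dict(orange=(6,17),yellow=(22,34),green=(60,88),blue=(108,128),red=(172,184)).items():
        h=hsv[...,0].astype(int); h=np.where((n=='red')&(h<5),h+180,h)
        m=((h>=a)&(h<=b)&(hsv[...,1]>(190 if n in('orange','yellow') else 110))&(hsv[...,2]>50)).astype(np.uint8)
        m=cv2.morphologyEx(m,cv2.MORPH_CLOSE,np.ones((5,5)))
        for c in cv2.findContours(m,cv2.RETR_EXTERNAL,cv2.CHAIN_APPROX_NONE)[0]:
            if cv2.contourArea(c)<amin: continue
            pw=np.array([onplane(T,u,v,z)[:2] for u,v in c[:,0]])
            r=cv2.minAreaRect((pw*1000).astype(np.float32)); (x,y),(w,hh),an=r
            if w<hh: an+=90
            out.setdefault(n,[]).append((round(x),round(y),round(max(w,hh)),round(min(w,hh)),round((an+90)%180-90,1),cv2.boundingRect(c)))
    return out
E
python3 - <<'E'
from h import *
env_T={n:env.get_calibration(n) for n in('top','side')}
for n in('top','side'):
    i=cv2.imread(f'pics/{n}0.png'); print(n)
    for k,v in tins(i,env_T[n]).items(): print(k,v)
T=env_T['top']; i=cv2.imread('pics/top0.png'); d=np.load('top0.npy'); C=cloud(T,d)
for u,v in [(367,166),(301,215),(301,225),(250,180),(320,170),(360,185),(305,245)]: print((u,v),C[v,u].round(3))
# box top: z 0.09
m=(abs(C[...,2]-0.09)<0.008)&(C[...,0]>0.2)&(C[...,0]<0.6)&(abs(C[...,1])<0.5)
n,l,st,ce=cv2.connectedComponentsWithStats(m.astype(np.uint8))
for k in range(1,n):
    if st[k,4]>60: r=cv2.minAreaRect((C[l==k][:,:2]*1000).astype(np.float32)); print(st[k],[np.round(q,1) for q in r])
# belt: z .06 dark
m=(abs(C[...,2]-0.06)<0.006)&(i.max(-1)<60)
n,l,st,ce=cv2.connectedComponentsWithStats(m.astype(np.uint8))
for k in range(1,n):
    if st[k,4]>200: r=cv2.minAreaRect((C[l==k][:,:2]*1000).astype(np.float32)); print('belt',st[k],[np.round(q,1) for q in r])
c=i[120:270,140:400]; cv2.imwrite('pics/c0.png',cv2.resize(c,None,fx=3,fy=3,interpolation=cv2.INTER_CUBIC))
E
```

```text
top
green [(560, -334, 77, 58, -25.0, (424, 180, 26, 29))]
blue [(418, -70, 76, 58, -14.8, (340, 227, 24, 28)), (515, -498, 55, 34, 25.7, (485, 197, 16, 18)), (687, -586, 156, 23, 25.4, (501, 132, 31, 44))]
red [(213, -752, 356, 308, 89.7, (520, 255, 120, 108)), (406, 342, 78, 59, 17.3, (205, 232, 25, 29)), (653, -123, 41, 38, -45.4, (361, 159, 13, 14))]
side
green [(565, -337, 79, 57, -24.9, (254, 298, 36, 30))]
blue [(520, -505, 57, 53, 56.3, (191, 341, 28, 26)), (424, -73, 80, 60, -13.8, (274, 223, 31, 21))]
red [(574, -7, 63, 43, -59.0, (337, 233, 16, 15)), (99, -579, 616, 242, -26.9, (0, 232, 131, 168)), (412, 340, 77, 65, 18.8, (343, 166, 24, 12))]
(367, 166) [ 0.623 -0.113  0.127]
(301, 215) [0.486 0.077 0.111]
(301, 225) [0.459 0.079 0.093]
(250, 180) [0.601 0.235 0.061]
(320, 170) [0.629 0.023 0.061]
(360, 185) [ 0.575 -0.094  0.093]
(305, 245) [0.404 0.069 0.06 ]
[350 177  36  11 309] [array([ 589.2, -116.9]), array([ 28.3, 103.4]), np.float64(4.5)]
[493 193  10  19  64] [array([ 520.1, -488.5]), array([52.8, 20.7]), np.float64(1.3)]
[480 257  14  25  78] [array([ 326.7, -448. ]), array([29.1, 68.7]), np.float64(77.9)]
[154 262  23  28 100] [array([319.6, 468.5]), array([76.6, 60.8]), np.float64(0.2)]
belt [ 207  155  140   43 3776] [array([612.8, 155.6]), array([ 92.2, 420.4]), np.float64(5.0)]
```

View pics/c0.png

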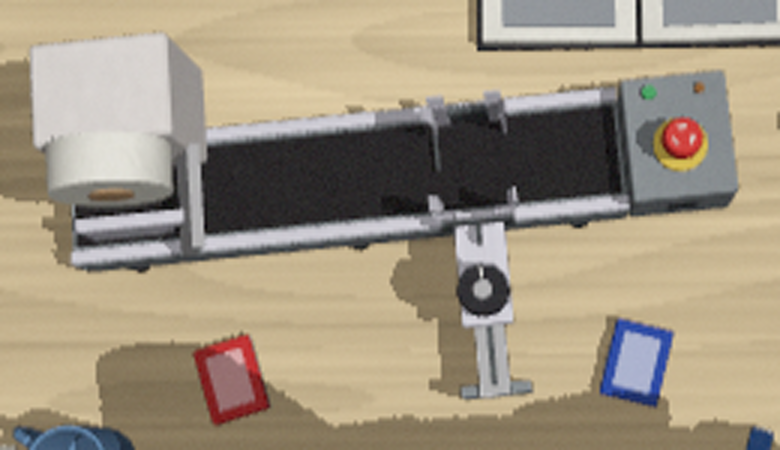

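Request:
arm_command([
  [1,549,-265,-10,-1.5],
  [1,549,-265,-10,-1.5],
  [1,549,-265,-10,-1.5],
  [1,549,-265,-10,-1.5],
  [1,549,-265,-10,-1.5],
  [1,549,-265,-10,-1.5],
  [1,549,-265,-10,-1.5],
  [1,549,-265,-10,-1.5],
  [1,549,-265,-10,-1.5],
  [1,549,-265,-10,-1.5],
  [1,549,-265,-10,-1.5],
  [1,549,-265,-10,-1.5],
])

```text
clock: 1.3
tcp_pos: [0.6142, -0.1193, 0.2577]
orientation: [-0.0, 0.609, 0.793, -0.0]
wrist_force: [0.8, -0.8, 0.6]
finger_gap: -0.0003
```

```bash
python3 - <<'E'
from h import *
i,d,T=shot('wrist'); cv2.imwrite('pics/w1.png',i); np.save('w1.npy',d)
t,dt,TT=shot('top'); print({k:v for k,v in tins(t,TT).items()}); cv2.imwrite('pics/t1.png',t)
s,M=tool(); print(s['tcp_pos'],s['joint_pos'].round(2),M.round(3)); P=np.array(T['pose']); print(P.round(3), T['fx'])
C=cloud(T,d); h=cv2.cvtColor(i,cv2.COLOR_BGR2HSV)
m=((h[...,0]<6)|(h[...,0]>174))&(h[...,1]>150)&(abs(C[...,2]-.115)<.02)
print(m.sum(), C[m].mean(0), C[m&(C[...,2]>.12)].mean(0), C[m].min(0),C[m].max(0))
E
```

```text
{'green': [(560, -334, 77, 58, -25.0, (424, 180, 26, 29))], 'blue': [(312, 458, 67, 35, -13.9, (169, 266, 15, 22)), (322, 521, 66, 52, -11.0, (150, 264, 18, 24)), (515, -499, 55, 32, 25.7, (485, 197, 16, 18)), (688, -579, 162, 24, 30.2, (500, 130, 32, 46))], 'red': [(182, -754, 370, 359, 0.5, (519, 255, 121, 131)), (406, 343, 78, 60, 17.0, (205, 232, 25, 29))]}
[ 0.61621519 -0.11639633  0.25664318] [-0.32  0.42  0.22  1.37  0.    0.99] [[-0.265  0.964 -0.   ]
 [ 0.964  0.265  0.002]
 [ 0.002  0.    -1.   ]]
[[ 0.966  0.248  0.075  0.595]
 [ 0.259 -0.925 -0.28  -0.047]
 [-0.     0.29  -0.957  0.384]
 [ 0.     0.     0.     1.   ]] 279.07071865572345
804 [ 0.62914531 -0.10840096  0.1262352 ] [ 0.62919638 -0.10873715  0.12642493] [ 0.61257765 -0.12763993  0.11483815] [ 0.64735926 -0.09310152  0.12919466]
```

View pics/w1.png

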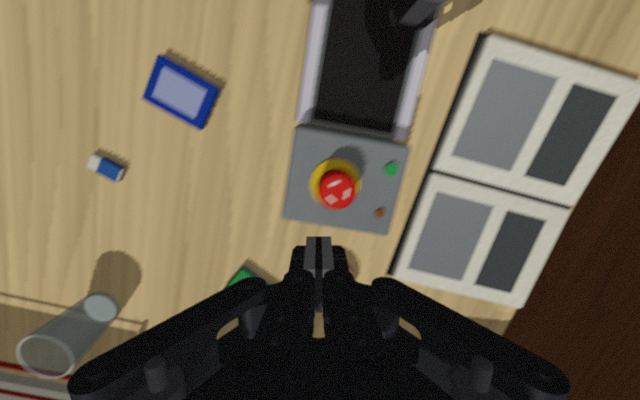

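Wrist view: stop at (336,188), about (0.629, -0.110) in the world. The blue tin, eraser and jar are on the left, and the jaws are at bottom centre. I'll push the button.

Request:
arm_command([
  [1,2,14,50,0],
  [1,2,14,100,0],
  [1,2,14,110,0],
  [1,2,14,116,0],
  [1,2,14,120,0],
  [1,2,14,123,0],
  [1,2,14,123,0],
  [1,2,14,123,0],
])

```text
clock: 2.2
tcp_pos: [0.6268, -0.1164, 0.1367]
orientation: [0.001, 0.609, 0.793, 0.0]
wrist_force: [-3.0, -0.3, 3.0]
finger_gap: -0.0
```

Request:
arm_command([
  [1,2,2,2,0],
  [1,2,2,4,0],
  [1,2,2,4,0],
  [1,2,2,4,0],
])

```text
clock: 2.6
tcp_pos: [0.6282, -0.1148, 0.1349]
orientation: [0.003, 0.609, 0.793, -0.001]
wrist_force: [-7.4, -2.6, 18.3]
finger_gap: 0.0001
```

Request:
arm_command([
  [0.25,0,0,-50,0],
  [0.25,20,-10,-90,0],
  [0.25,224,-87,-125,0],
  [0.25,224,-87,-125,0],
  [0.25,224,-87,-125,0],
  [0.25,224,-87,-125,0],
  [0.25,224,-87,-125,0],
  [0.25,224,-87,-125,0],
])

```text
clock: 3.4
tcp_pos: [0.4846, 0.0832, 0.2573]
orientation: [0.001, 0.607, 0.794, 0.001]
wrist_force: [-0.3, -0.0, -0.4]
finger_gap: 0.064
```

```bash
python3 - <<'E'
from h import *
i,d,T=shot('wrist'); cv2.imwrite('pics/w2.png',i); np.save('w2.npy',d)
s,M=tool(); print(s['tcp_pos'],s['joint_pos'].round(2),M.round(3),s['finger_gap'])
C=cloud(T,d)
m=(abs(C[...,2]-.110)<.006)&(i.max(-1)<70)&(np.hypot(C[...,0]-.485,C[...,1]-.078)<.05)
print(m.sum(),C[m].mean(0),C[m].min(0),C[m].max(0))
# stop state from the top camera
t,dt,TT=shot('top'); Ct=cloud(TT,dt); h=cv2.cvtColor(t,cv2.COLOR_BGR2HSV)
m=((h[...,0]<6)|(h[...,0]>174))&(h[...,1]>150)&(np.hypot(Ct[...,0]-.627,Ct[...,1]+.11)<.04); print('stop',Ct[m].max(0),np.median(Ct[m],0)); print(tins(t,TT))
E
```

```text
[0.48574674 0.0820041  0.2568739 ] [ 0.    0.15 -0.14  1.27 -0.    1.31] [[-0.261  0.965  0.002]
 [ 0.965  0.261 -0.   ]
 [-0.001  0.002 -1.   ]] 0.06394880717765952
1448 [0.48440008 0.08251937 0.11017546] [0.46090628 0.05532574 0.10420328] [0.51016857 0.10647618 0.11231259]
stop [ 0.64071663 -0.09623494  0.1236187 ] [ 0.62270979 -0.11362349  0.11813393]
{'green': [(560, -334, 77, 58, -25.0, (424, 180, 26, 29))], 'blue': [(418, -70, 76, 58, -14.8, (340, 227, 24, 28)), (516, -497, 56, 32, 22.9, (485, 197, 15, 18)), (687, -586, 156, 22, 27.3, (501, 132, 31, 44))], 'red': [(181, -752, 370, 359, 0.1, (519, 255, 121, 131)), (406, 342, 78, 59, 17.0, (205, 232, 25, 29)), (649, -122, 38, 35, 89.2, (361, 161, 13, 12))]}
```

View pics/w2.png

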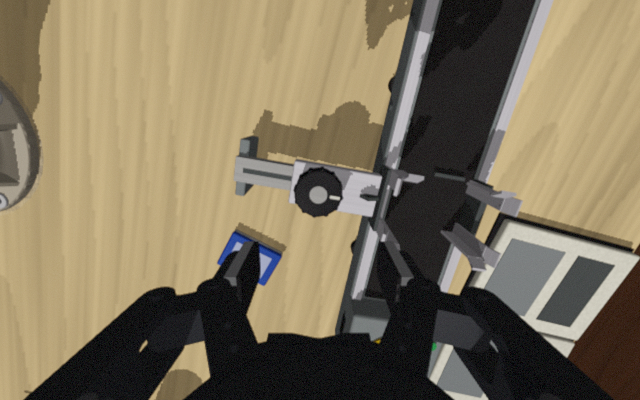

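Wrist view: knob at (318,195), moving-guide posts near (390,180) and (395,245), fixed posts near (490,195) and (475,245). The stop top now reads 0.118 m, so it is latched. Next I'll measure the lane.

```bash
python3 - <<'E'
from h import *
T=env.get_calibration('wrist'); d=np.load('w2.npy'); C=cloud(T,d); i=cv2.imread('pics/w2.png')
K=np.array([.485,.081]); a=np.radians(5.0); fx=np.array([np.cos(a),np.sin(a)]); fy=np.array([-fx[1],fx[0]])
U=(C[...,:2]-K)@fx*1000; V=(C[...,:2]-K)@fy*1000; Z=C[...,2]*1000
# yaw from belt edge lines: belt pixels dark z~60
m=(abs(Z-60)<4)&(i.max(-1)<60)&(V>60)&(V<250)&(U>50)&(U<220)
print('belt rect',cv2.minAreaRect((C[m][:,:2]*1000).astype(np.float32)), U[m].min(),U[m].max())
for z0,z1 in((84,100),(100,116),(116,124),(124,135),(135,150)):
    m=(Z>z0)&(Z<z1)&(abs(V)<75)&(U>50)&(U<230)
    hu,_=np.histogram(U[m],np.arange(50,231,3)); print(z0,[(50+3*k,int(n)) for k,n in enumerate(hu) if n>3])
m=(Z>80)&(Z<124)&(abs(V)<75)&(U>140)&(U<230)
print('V fixed',np.histogram(V[m],np.arange(-75,76,5))); m=(Z>80)&(Z<124)&(abs(V)<75)&(U>50)&(U<100);print('V guide',np.histogram(V[m],np.arange(-75,76,5))[0])
x0,y0=350,140; cv2.imwrite('pics/w2c.png',cv2.resize(i[140:290,350:550],None,fx=4,fy=4,interpolation=cv2.INTER_CUBIC))
E
```

```text
belt rect ((600.8463134765625, 230.39715576171875), (111.03624725341797, 157.9546661376953), 5.413597106933594) 72.54285655199583 184.4327469685418
84 [(50, 13), (53, 18), (56, 16), (59, 16), (62, 10), (65, 12), (68, 217), (71, 170), (74, 60), (77, 6), (80, 6), (83, 7), (86, 10), (89, 13), (164, 56), (167, 18), (170, 20), (173, 15), (176, 170), (179, 147), (182, 103), (185, 102), (188, 29)]
100 [(71, 37), (74, 132), (77, 8), (80, 11), (83, 15), (86, 18), (89, 11), (161, 9), (164, 59), (167, 25), (170, 18), (173, 24), (176, 203), (179, 44)]
116 [(71, 14), (74, 38), (77, 4), (80, 8), (83, 5), (86, 8), (89, 5), (161, 8), (164, 32), (167, 7), (170, 10), (173, 8), (176, 119), (179, 18)]
124 [(71, 21), (74, 37), (77, 17), (80, 11), (83, 9), (86, 23), (89, 19), (161, 7), (164, 71), (167, 35), (170, 36), (173, 26), (176, 111), (179, 233), (182, 74)]
135 [(68, 86), (71, 13), (77, 18), (80, 13), (83, 16), (86, 13), (89, 10), (164, 41), (167, 25), (170, 30), (173, 31), (176, 25), (179, 4), (182, 155), (185, 53)]
V fixed (array([  0,   0,   0,   0,   0,   0,   0, 255, 107, 114, 120,  49,  49,
        48,  50,  53,  53,  46, 100, 129,  57, 168,   0,   0,   0,   0,
         0,   0,   0,   0]), array([-75, -70, -65, -60, -55, -50, -45, -40, -35, -30, -25, -20, -15,
       -10,  -5,   0,   5,  10,  15,  20,  25,  30,  35,  40,  45,  50,
        55,  60,  65,  70,  75]))
V guide [  0   0   0   0   0   0   0 123  60  65  80  29  31  32 126  33  30  34
  64  69  74 119   0   0   0   0   0   0   0   0]
```

View pics/w2c.png

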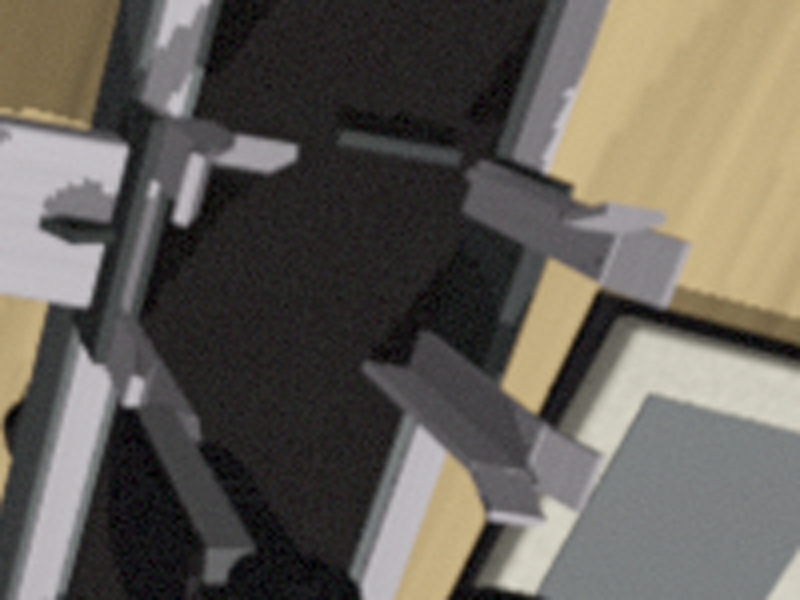

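Request:
arm_command([
  [0.25,-1,-1,50,0],
  [0.25,-1,-1,100,0],
  [0.25,-1,-1,140,0],
  [0.25,-1,-1,155,0],
  [0.25,-1,-1,158,0],
  [0.25,-1,-1,158,0],
  [1,-1,-1,158,0],
  [1,-1,-1,158,0],
  [1,-1,-1,158,0],
  [1,-1,-1,158,0],
], squeeze=110)

```text
clock: 4.5
tcp_pos: [0.4858, 0.0789, 0.1]
orientation: [0.001, 0.609, 0.793, 0.0]
wrist_force: [-2.2, -1.7, 6.3]
finger_gap: 0.0473
```

Request:
arm_command([
  [1,0,0,0,-0.1],
  [1,0,0,0,-0.2],
  [1,0,0,0,-0.3],
  [1,0,0,0,-0.4],
  [1,0,0,0,-0.5],
  [1,0,0,0,-0.6],
  [1,0,0,0,-0.7],
  [1,0,0,0,-0.8],
  [1,0,0,0,-0.9],
  [1,0,0,0,-1.0],
])

```text
clock: 5.5
tcp_pos: [0.4863, 0.0793, 0.1]
orientation: [0.002, 0.152, 0.988, -0.0]
wrist_force: [-1.9, -1.3, 4.3]
finger_gap: 0.0472
```

```bash
python3 - <<'E'
from h import *
s,M=tool(); print(s['tcp_pos'],s['joint_pos'].round(2),s['wrist_force'],s['ft_torque'],s['finger_gap'],np.arctan2(M[1,0],M[0,0]))
i,d,T=shot('wrist'); cv2.imwrite('pics/w3.png',i)
E
```

```text
[0.48626011 0.07927834 0.10001851] [-0.    0.25 -0.42  0.9  -0.    0.3 ] [-1.86985379 -1.27500949  4.32544519] [-0.2172535   0.35851908 -0.02392789] 0.04720553964235179 2.8355953063755646
```

View pics/w3.png

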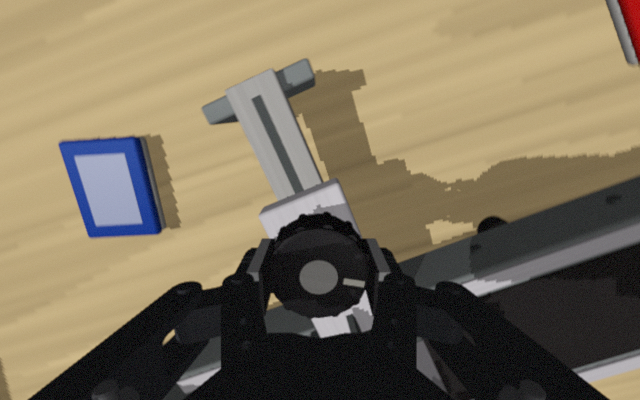

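Wrist view: the knob mark at (352,283) has turned with the jaws by about 1 rad, so the knob is broken loose without slip. I'll keep turning.

Request:
arm_command([
  [1,0,0,0,-0.13],
  [1,0,0,0,-0.26],
  [1,0,0,0,-0.39],
  [1,0,0,0,-0.52],
  [1,0,0,0,-0.65],
  [1,0,0,0,-0.78],
  [1,0,0,0,-0.91],
  [1,0,0,0,-1.04],
  [1,0,0,0,-1.17],
  [1,0,0,0,-1.2],
  [1,0,0,0,-1.2],
  [1,0,0,0,-1.2],
])

```text
clock: 6.75
tcp_pos: [0.4861, 0.0799, 0.1]
orientation: [0.001, -0.43, 0.903, -0.0]
wrist_force: [-3.1, 0.4, 7.0]
finger_gap: 0.0469
```

```bash
python3 - <<'E'
from h import *
s,M=tool(); print(s['tcp_pos'],s['joint_pos'].round(2),s['wrist_force'],s['ft_torque'],s['finger_gap'],np.arctan2(M[1,0],M[0,0]))
a=np.radians(5.2); print(M.T@[17*np.cos(a),17*np.sin(a),0])
E
```

```text
[0.48605605 0.07993649 0.09998281] [-0.    0.25 -0.42  0.9   0.   -0.89] [-3.07842808  0.36185166  7.04916214] [0.22051702 0.55777901 0.07333702] 0.046899842116541086 -2.252857304295482
[-11.86861103 -12.17101216   0.05035023]
```

Request:
arm_command([
  [1,-2,-2,0,0],
  [1,-4,-4,0,0],
  [1,-6,-6,0,0],
  [1,-8,-8,0,0],
  [1,-10,-10.3,0,0],
  [1,-11.9,-12.2,0,0],
  [1,-11.9,-12.2,0,0],
  [1,-11.9,-12.2,0,0],
  [1,-11.9,-12.2,0,0],
])

```text
clock: 7.65
tcp_pos: [0.5034, 0.0815, 0.1]
orientation: [0.002, -0.43, 0.903, -0.0]
wrist_force: [-1.5, 0.3, 6.1]
finger_gap: 0.0474
```

```bash
python3 - <<'E'
from h import *
s,M=tool(); print(s['tcp_pos'],s['wrist_force'],s['finger_gap'])
t,dt,TT=shot('top'); cv2.imwrite('pics/t3.png',t)
w,dw,T=shot('side'); cv2.imwrite('pics/s3.png',w); np.save('s3.npy',dw)
a=np.radians(5.2); fx=np.array([np.cos(a),np.sin(a)]); fy=np.array([-fx[1],fx[0]])
for d,T,n in((dt,TT,'top'),(dw,T,'side'),(np.load('top0.npy'),TT,'top0'),(np.load('side0.npy'),T,'side0')):
    C=cloud(T,d); K=np.array([.485,.081]); U=(C[...,:2]-K)@fx*1000; V=(C[...,:2]-K)@fy*1000; Z=C[...,2]*1000
    print(n)
    for z0,z1 in((86,100),(100,122),(122,150)):
        m=(Z>z0)&(Z<z1)&(V>-45)&(V<45)&(U>62)&(U<200); h=np.histogram(U[m],np.arange(62,201,2))[0]; print(z0,[(62+2*k,int(x)) for k,x in enumerate(h) if x>2])
E
```

```text
[0.50338133 0.08146713 0.09996128] [-1.45587649  0.277228    6.14719574] 0.04739092320548659
top
86 [(180, 3), (182, 4), (184, 10)]
100 [(176, 4)]
122 [(162, 3), (172, 7), (174, 8), (176, 9), (178, 14), (180, 13), (182, 7)]
side
86 [(86, 3), (88, 3), (90, 7), (92, 12), (94, 4), (96, 4), (98, 4), (100, 4), (102, 4), (104, 4), (106, 5), (162, 3), (164, 6), (168, 5), (170, 5), (172, 6), (174, 3), (178, 15), (180, 11), (182, 12), (184, 16), (186, 9)]
100 [(90, 8), (92, 16), (94, 8), (96, 11), (98, 7), (100, 8), (102, 9), (104, 7), (106, 9), (162, 6), (164, 12), (166, 6), (168, 9), (170, 9), (172, 7), (174, 4), (176, 7), (178, 24), (180, 6)]
122 [(64, 4), (86, 12), (88, 11), (90, 10), (92, 8), (94, 6), (96, 6), (98, 8), (100, 8), (102, 7), (104, 5), (106, 8), (162, 4), (164, 7), (166, 7), (168, 10), (170, 7), (172, 4), (174, 7), (176, 8), (178, 5), (180, 4), (182, 5), (184, 4)]
top0
86 [(66, 16), (68, 17), (70, 15), (162, 3), (174, 6), (176, 5), (178, 10), (180, 9), (182, 7), (184, 7)]
100 [(70, 5), (160, 3), (162, 3), (174, 12), (176, 8)]
122 [(66, 10), (68, 7), (72, 7), (74, 7), (76, 7), (78, 4), (80, 6), (82, 5), (84, 5), (88, 5), (160, 3), (162, 3), (166, 6), (168, 5), (170, 6), (172, 3), (174, 7), (176, 13), (178, 12), (180, 10), (182, 10)]
side0
86 [(68, 4), (70, 6), (72, 5), (74, 8), (76, 7), (78, 5), (80, 5), (82, 4), (84, 5), (86, 6), (88, 6), (162, 3), (164, 5), (166, 4), (168, 4), (170, 3), (172, 5), (174, 3), (178, 18), (180, 13), (182, 11), (184, 13), (186, 10), (188, 6)]
100 [(72, 8), (74, 14), (76, 8), (78, 8), (80, 9), (82, 7), (84, 10), (86, 7), (88, 9), (162, 8), (164, 6), (166, 10), (168, 12), (170, 8), (172, 9), (174, 5), (176, 8), (178, 22), (180, 4)]
122 [(66, 4), (68, 9), (70, 11), (72, 10), (74, 9), (76, 8), (78, 8), (80, 5), (82, 5), (84, 6), (86, 9), (88, 7), (162, 7), (164, 5), (166, 8), (168, 8), (170, 3), (172, 8), (174, 7), (176, 7), (178, 3), (180, 6), (182, 4), (184, 3)]
```

Request:
arm_command([
  [1,0,0,0,0.13],
  [1,0,0,0,0.26],
  [1,0,0,0,0.39],
  [1,0,0,0,0.52],
  [1,0,0,0,0.65],
  [1,0,0,0,0.78],
  [1,0,0,0,0.91],
  [1,0,0,0,1.04],
  [1,0,0,0,1.17],
  [1,0,0,0,1.2],
  [1,0,0,0,1.2],
])

```text
clock: 8.85
tcp_pos: [0.5036, 0.0808, 0.1]
orientation: [0.002, 0.156, 0.988, -0.0]
wrist_force: [-0.3, -1.4, 6.2]
finger_gap: 0.0474
```

Request:
arm_command([
  [1,0,0,0,0.12],
  [1,0,0,0,0.24],
  [1,0,0,0,0.36],
  [1,0,0,0,0.48],
  [1,0,0,0,0.6],
  [1,0,0,0,0.72],
  [1,0,0,0,0.82],
  [1,0,0,0,0.92],
  [1,0,0,0,1.0],
  [1,0,0,0,1.06],
  [1,0,0,0,1.06],
])

```text
clock: 9.95
tcp_pos: [0.5031, 0.0805, 0.1]
orientation: [0.002, 0.632, 0.775, 0.0]
wrist_force: [-1.7, -4.2, 8.2]
finger_gap: 0.0473
```

```bash
python3 - <<'E'
from h import *
s,M=tool(); print(s['tcp_pos'],s['wrist_force'],s['ft_torque'],s['finger_gap'],np.arctan2(M[1,0],M[0,0]),s['joint_pos'])
E
```

```text
[0.50309029 0.08052789 0.10003028] [-1.71686061 -4.24603186  8.16463848] [-0.87774482  0.66575893  2.17244761] 0.04728756947462484 1.7732728631349568 [ 0.00231994  0.28260411 -0.37811445  0.90713626 -0.002258    1.37063301]
```

Request:
arm_command([
  [1,0,0,0,-0.06],
  [0.25,0,0,0,-0.06],
  [0.25,0,0,0,-0.06],
  [0.25,0,0,0,-0.06],
  [0.25,0,0,-30,-0.06],
  [0.25,0,0,-80,-0.06],
  [0.25,0,0,-130,-0.06],
  [0.25,0,0,-160,-0.06],
  [0.25,0,0,-160,-0.06],
  [0.25,0,0,-160,-0.06],
], squeeze=50)

```text
clock: 10.95
tcp_pos: [0.5025, 0.0813, 0.2586]
orientation: [0.001, 0.609, 0.793, 0.001]
wrist_force: [0.6, -0.1, -0.3]
finger_gap: 0.0639
```

```bash
python3 - <<'E'
from h import *
i,d,T=shot('wrist'); cv2.imwrite('pics/w4.png',i); np.save('w4.npy',d); np.save('w4T.npy',T['pose'])
s,M=tool(); print(s['tcp_pos'],s['joint_pos'].round(2),M.round(3),s['finger_gap'])
C=cloud(T,d)
m=(abs(C[...,2]-.110)<.006)&(i.max(-1)<70)&(np.hypot(C[...,0]-.503,C[...,1]-.081)<.05)
print(m.sum(),C[m].mean(0),C[m].min(0),C[m].max(0))
K=np.array([.485,.081]); a=np.radians(5.2); fx=np.array([np.cos(a),np.sin(a)]); fy=np.array([-fx[1],fx[0]])
U=(C[...,:2]-K)@fx*1000; V=(C[...,:2]-K)@fy*1000; Z=C[...,2]*1000
for z0,z1 in((84,100),(100,122),(122,150)):
    m=(Z>z0)&(Z<z1)&(abs(V)<60)&(U>62)&(U<220); h=np.histogram(U[m],np.arange(62,221,2))[0]; print(z0,[(62+2*k,int(x)) for k,x in enumerate(h) if x>4])
for a,b in((88,112),(155,190)):
    m=(Z>88)&(Z<122)&(abs(V)<60)&(U>a)&(U<b); h=np.histogram(V[m],np.arange(-60,60,2))[0]; print('V',[(-60+2*k,int(x)) for k,x in enumerate(h) if x>4])
m=(abs(Z-60)<4)&(i.max(-1)<60)&(V>60)&(V<250)&(U>50)&(U<220)
print('belt',cv2.minAreaRect((C[m][:,:2]*1000).astype(np.float32)), np.percentile(U[m],[1,99]))
t,dt,TT=shot('top'); print(tins(t,TT))
E
```

```text
[0.50169103 0.08125284 0.25733904] [ 0.    0.18 -0.1   1.29  0.    1.31] [[-0.258  0.966 -0.001]
 [ 0.966  0.258  0.   ]
 [ 0.    -0.001 -1.   ]] 0.06390496561257683
1431 [0.501816   0.08407241 0.11018837] [0.47813614 0.05713154 0.10431272] [0.52736256 0.10797508 0.11250036]
84 [(66, 11), (68, 11), (70, 12), (72, 9), (74, 10), (76, 9), (78, 8), (80, 8), (82, 7), (84, 24), (86, 255), (88, 113), (90, 58), (92, 7), (102, 5), (104, 7), (106, 5), (162, 45), (164, 11), (166, 10), (168, 10), (170, 10), (172, 13), (174, 13), (176, 168), (178, 73), (180, 120), (182, 57), (184, 74), (186, 45)]
100 [(88, 26), (90, 177), (92, 12), (94, 7), (96, 11), (98, 12), (100, 13), (102, 17), (104, 15), (106, 9), (162, 76), (164, 23), (166, 17), (168, 18), (170, 19), (172, 18), (174, 23), (176, 289), (178, 12)]
122 [(84, 60), (86, 55), (88, 24), (90, 32), (92, 42), (94, 26), (96, 28), (98, 21), (100, 32), (102, 36), (104, 39), (106, 26), (162, 92), (164, 43), (166, 41), (168, 52), (170, 38), (172, 50), (174, 38), (176, 165), (178, 166), (180, 158), (182, 121), (184, 38)]
V [(-38, 5), (-36, 15), (-34, 88), (
[... 355 characters left out ...]
, 13), (-4, 13), (-2, 13), (0, 14), (2, 15), (4, 11), (6, 16), (8, 16), (10, 12), (12, 14), (14, 13), (16, 5), (18, 30), (20, 40), (22, 39), (24, 37), (26, 36), (28, 12), (30, 14), (32, 39), (34, 79)]
belt ((598.5015869140625, 228.3739776611328), (110.25898742675781, 153.05438232421875), 5.339746952056885) [ 90.77187628 179.489685  ]
{'green': [(560, -334, 77, 58, -25.0, (424, 180, 26, 29))], 'blue': [(418, -70, 76, 58, -14.8, (340, 227, 24, 28)), (516, -497, 56, 29, 19.8, (485, 197, 14, 18)), (679, -586, 144, 21, 30.6, (504, 135, 28, 40))], 'red': [(181, -752, 372, 356, -0.3, (520, 255, 120, 131)), (406, 343, 78, 60, 17.0, (205, 232, 25, 29)), (649, -122, 38, 35, 89.2, (361, 161, 13, 12))]}
```

View pics/w4.png

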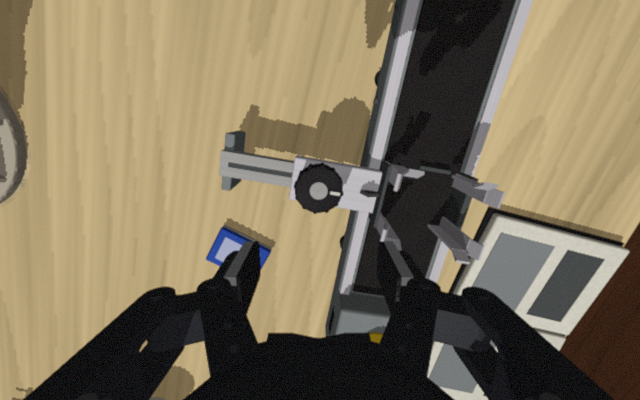

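Wrist view: the knob mark at (335,193) is back where it started, so the knob is tight. The lane measures about 85 mm between the faces. Next is the red tin, the first in order because yellow and orange are absent.

Request:
arm_command([
  [0.1,278,-25,20,-1.6],
  [0.1,278,-25,20,-1.6],
  [0.1,278,-25,20,-1.6],
  [0.1,278,-25,20,-1.6],
  [0.1,278,-25,20,-1.6],
  [0.1,278,-25,20,-1.6],
  [0.1,278,-25,20,-1.6],
  [0.1,278,-25,20,-1.6],
  [0.1,278,-25,20,-1.6],
  [0.1,278,-25,20,-1.6],
  [0.1,278,-25,20,-1.6],
  [0.1,278,-25,20,-1.6],
])

```text
clock: 12.25
tcp_pos: [0.4052, 0.3428, 0.2361]
orientation: [-0.002, -0.145, 0.989, -0.001]
wrist_force: [-0.1, 0.5, -0.2]
finger_gap: 0.077
```

```bash
cat >> h.py <<'E'
def aim(color,fn=None):
    i,d,T=shot('wrist'); s,M=tool()
    if fn: cv2.imwrite(fn,i)
    psi=np.degrees(np.arctan2(M[1,0],M[0,0])); print('tcp',s['tcp_pos'].round(4),'psi',psi.round(1),'j',s['joint_pos'].round(2),'gap',s['finger_gap'])
    C=cloud(T,d)
    for r in tins(i,T,amin=600).get(color,[]):
        x,y,w,h,an,bb=r; r2=M.T@(np.array([x/1e3,y/1e3,s['tcp_pos'][2]])-s['tcp_pos'])*1000
        dpsi=(an-psi+90)%180-90
        m=np.hypot(C[...,0]-x/1e3,C[...,1]-y/1e3)<.02
        print(color,r,'shift',r2.round(1),'turn',np.radians(-dpsi).round(3),'topz',np.median(C[m][:,2]).round(4))
E
python3 -c "
from h import *
aim('red','pics/w5.png')"
```

```text
tcp [0.4053 0.3429 0.2364] psi -163.5 j [ 0.55  0.23 -0.09  1.25 -0.    0.26] gap 0.07663459169015552
red (408, 345, 79, 59, 17.8, (295, 147, 48, 61)) shift [-3.2  1.3 -0. ] turn -0.023 topz 0.3035
```

Request:
arm_command([
  [0.1,-3,1,50,-0.02],
  [0.1,-3,1,100,-0.02],
  [0.1,-3,1,150,-0.02],
  [0.1,-3,1,195,-0.02],
  [0.1,-3,1,212,-0.02],
  [0.1,-3,1,216,-0.02],
  [0.1,-3,1,216,-0.02],
  [1,-3,1,216,-0.02],
  [1,-3,1,216,-0.02],
  [1,-3,1,216,-0.02],
  [1,-3,1,216,-0.02],
], squeeze=60)

```text
clock: 13.4
tcp_pos: [0.4099, 0.3458, 0.0243]
orientation: [0.002, -0.154, 0.988, 0.001]
wrist_force: [-1.3, -1.5, 6.5]
finger_gap: 0.0574
```

```bash
python3 -c "
from h import *
aim('red','pics/w6.png')"
```

```text
tcp [0.41   0.3458 0.0243] psi -162.3 j [ 0.55  0.41 -0.4   0.75 -0.    0.24] gap 0.057702244192693194
red (406, 345, 79, 59, 17.7, (260, 180, 118, 134)) shift [ 4.   0.4 -0. ] turn 0.001 topz 0.0883
```

View pics/w6.png

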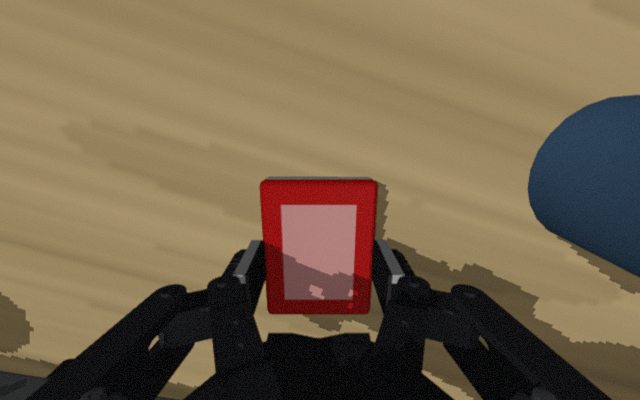

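Wrist view: red tin between the pads at (320,245), centred. The 6.5 N upward force suggests the tips are touching the table. I need them higher to clear the 9 mm gate, so I'll regrip about 8 mm up.

Request:
arm_command([
  [0.15,0,0,0,0],
  [0.15,2,0,0,0],
  [0.15,3,0,-4,0],
  [0.15,3,0,-4,0],
  [0.15,3,0,-4,0],
])

```text
clock: 13.95
tcp_pos: [0.4059, 0.3443, 0.0263]
orientation: [0.0, -0.154, 0.988, 0.0]
wrist_force: [0.5, -0.7, 0.1]
finger_gap: 0.0727
```

```bash
python3 -c "
from h import *
print(env.finger_overhang)
s,M=tool(); print(s['tcp_pos'],s['wrist_force'],s['finger_gap'])"
```

```text
0.017
[0.40594646 0.34428514 0.02628409] [ 0.47890949 -0.67991173  0.12936921] 0.0727084207137808
```

Request:
arm_command([
  [0.15,0,0,3,0],
  [0.15,0,0,6,0],
  [0.15,0,0,9,0],
  [0.15,0,0,9,0],
  [0.15,0,0,9,0],
])

```text
clock: 14.45
tcp_pos: [0.4057, 0.3441, 0.0168]
orientation: [-0.0, -0.154, 0.988, -0.0]
wrist_force: [0.6, 0.5, 0.6]
finger_gap: 0.0722
```

Request:
arm_command([
  [0.15,0,0,-1.5,0],
  [0.15,0,0,-1.5,0],
  [1,0,0,-1.5,0],
  [1,0,0,-1.5,0],
  [1,0,0,-1.5,0],
  [1,0,0,-1.5,0],
], squeeze=60)

```text
clock: 15.05
tcp_pos: [0.4061, 0.3444, 0.0194]
orientation: [0.0, -0.155, 0.988, 0.0]
wrist_force: [-1.2, -0.6, 5.2]
finger_gap: 0.0582
```

```bash
python3 -c "
from h import *
aim('red','pics/w7.png')"
```

```text
tcp [0.4061 0.3444 0.0194] psi -162.2 j [ 0.55  0.41 -0.42  0.74  0.    0.24] gap 0.058053109585600636
red (407, 345, 79, 59, 17.7, (259, 190, 120, 137)) shift [-1.   0.2  0. ] turn 0.001 topz 0.0806
```

Request:
arm_command([
  [1,0,0,-15,0],
  [1,0,0,-60,0],
  [1,0,0,-110,0],
  [1,0,0,-160,0],
  [1,0,0,-200,0],
  [1,0,-45,-200,0.05],
  [1,0,-90,-200,0.1],
  [1,0,-135,-200,0.15],
  [1,5,-180,-200,0.2],
  [1,8,-225,-200,0.218],
  [1,8,-233,-200,0.218],
  [1,8,-233,-200,0.218],
])

```text
clock: 16.3
tcp_pos: [0.4695, 0.1186, 0.2184]
orientation: [-0.0, -0.044, 0.999, 0.0]
wrist_force: [-1.3, 0.7, -1.6]
finger_gap: 0.058
```

```bash
python3 -c "
from h import *
aim('red','pics/w8.png'); print(go([.6176,.0932,.22]))
i,d,T=shot('wrist'); s,M=tool()
for r in tins(i,T,z=s['tcp_pos'][2]-.0194+.016,amin=600).get('red',[]): print(r, M.T@(np.array([r[0]/1e3,r[1]/1e3,0])-s['tcp_pos']))
t,dt,TT=shot('top'); print(tins(t,TT))"
```

```text
tcp [0.4692 0.1197 0.2184] psi -174.8 j [ 0.08  0.15 -0.24  1.18  0.   -0.01] gap 0.05845985786334094
red (722, -204, 83, 54, -44.1, (54, 311, 49, 40)) shift [-2.224e+02 -3.453e+02 -3.000e-01] turn 0.86 topz nan
red (585, 129, 203, 151, 5.0, (258, 190, 121, 138)) shift [-1.162e+02 -1.300e+00 -1.000e-01] turn 0.004 topz 0.1384
[-145.4  -39.9   -1.7]
(524, -12, 32, 22, -44.4, (52, 310, 50, 41)) [-0.04268736 -0.13709291  0.2183623 ]
(470, 120, 80, 60, 5.1, (258, 190, 121, 138)) [-0.00110097 -0.00067237  0.21845075]
{'green': [(560, -334, 77, 58, -25.0, (424, 180, 26, 29))], 'blue': [(418, -70, 76, 58, -14.8, (340, 227, 24, 28)), (515, -499, 55, 32, 25.7, (485, 197, 16, 18)), (679, -587, 141, 20, 29.4, (504, 136, 28, 40))], 'red': [(182, -752, 371, 359, 0.1, (519, 255, 121, 131)), (649, -122, 38, 35, 89.2, (361, 161, 13, 12))]}
  return _methods._mean(a, axis=axis, dtype=dtype,
  ret = ret.dtype.type(ret / rcount)
```

Request:
arm_command([
  [1,-45,-12,0,0],
  [1,-90,-25,0,0],
  [1,-130,-36,0,0],
  [1,-145,-40,0,0],
  [1,-145,-40,0,0],
  [1,-145,-40,0,0],
])

```text
clock: 17.05
tcp_pos: [0.6165, 0.095, 0.2178]
orientation: [-0.001, -0.047, 0.999, 0.0]
wrist_force: [-0.4, 0.5, -1.6]
finger_gap: 0.0583
```

```bash
cat > post.py <<'E'
from h import *
i,d,T=shot('wrist'); cv2.imwrite('pics/w9.png',i)
s,M=tool(); print(s['tcp_pos'],np.degrees(np.arctan2(M[1,0],M[0,0])),s['finger_gap'])
C=cloud(T,d); a=np.radians(5.3); fx=np.array([np.cos(a),np.sin(a)]); fy=np.array([-fx[1],fx[0]]); L=np.array([.6186,.0933])
U=(C[...,:2]-L)@fx*1000; V=(C[...,:2]-L)@fy*1000; Z=C[...,2]*1000
for z0,z1 in((66,100),(100,122),(122,148)):
    m=(Z>z0)&(Z<z1)&(abs(V)<60)&(abs(U)<75)
    for n,Q in(('U',U),('V',V)):
        h=np.histogram(Q[m],np.arange(-76,77,2))[0]; print(z0,n,[(-76+2*k,int(x)) for k,x in enumerate(h) if x>6])
E
python3 post.py
```

```text
[0.61612768 0.09491863 0.21821295] -174.5943321044633 0.05834884780262109
66 U [(-76, 54), (-74, 108), (-72, 156), (-70, 113), (-68, 112), (-66, 108), (-64, 150), (-62, 121), (-60, 108), (-58, 107), (-56, 108), (-54, 137), (-52, 127), (-50, 298), (-48, 158), (-46, 145), (-36, 8), (-34, 13), (-32, 14), (-30, 14)]
66 V [(-36, 17), (-34, 51), (-32, 14), (-30, 13), (-28, 22), (-26, 70), (-24, 82), (-22, 86), (-20, 84), (-18, 74), (-16, 72), (-14, 74), (-12, 79), (-10, 89), (-8, 81), (-6, 78), (-4, 72), (-2, 71), (0, 72), (2, 96), (4, 84), (6, 72), (8, 72), (10, 77), (12, 73), (14, 84), (16, 84), (18, 88), (20, 74), (22, 66), (24, 17), (26, 17), (28, 16), (30, 37), (32, 15)]
100 U [(-46, 19), (-44, 10), (-40, 8), (-38, 16), (-36, 19), (-34, 18), (-32, 16), (-30, 19)]
100 V [(-34, 52), (-22, 13), (18, 13), (30, 47)]
122 U [(-52, 28), (-50, 127), (-48, 96), (-46, 81), (-44, 71), (-42, 101), (-40, 77), (-38, 84), (-36, 75), (-34, 75), (-32, 80), (-30, 74), (-28, 26)]
122 V [(-44, 17), (-42, 47), (-40, 72), (-38, 78), (-36, 89), (-34, 53), (-32, 25), (-30, 25), (-28, 28), (-26, 26), (-24, 25), (-22, 28), (18, 29), (20, 27), (22, 24), (24, 25), (26, 25), (28, 26), (30, 60), (32, 84), (34, 68), (36, 67), (38, 46)]
```

View pics/w9.png

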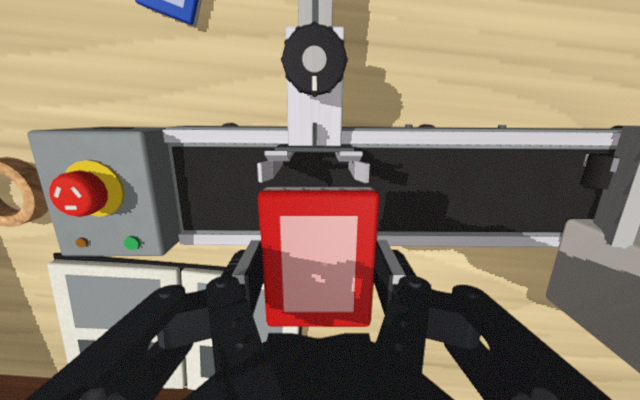

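Wrist view: the red tin is square in the jaws over the magazine, with guide posts at (270,165) and (355,165) and the knob mark still at tight. I'll lower it between the posts.

Request:
arm_command([
  [1,-1.3,-2.8,30,0],
  [1,-1.3,-2.8,60,0],
  [1,-1.3,-2.8,75,0],
  [1,-1.3,-2.8,85,0],
  [1,-1.3,-2.8,95,0],
  [1,-1.3,-2.8,105,0],
  [1,-1.3,-2.8,115,0],
  [1,-1.3,-2.8,120,0],
  [1,-1.3,-2.8,120,0],
])

```text
clock: 18.0
tcp_pos: [0.6184, 0.0907, 0.0977]
orientation: [-0.001, -0.046, 0.999, -0.0]
wrist_force: [-0.1, -1.0, -1.0]
finger_gap: 0.058
```

Request:
arm_command([
  [1,0,1,5,0],
  [1,0,1,10,0],
  [1,0,1,10,0],
  [0.75,0,1,10,0],
  [0.3,0,1,10,0],
  [0.15,0,1,10,0],
  [0.15,0,1,10,0],
  [0.15,0,1,5,0],
])

```text
clock: 18.8
tcp_pos: [0.6186, 0.0917, 0.0934]
orientation: [-0.0, -0.046, 0.999, -0.0]
wrist_force: [1.0, -0.3, 0.8]
finger_gap: 0.0726
```

```bash
python3 -c "
from h import *
aim('red','pics/w10.png'); s,M=tool(); print(s['wrist_force'])
i,d,T=shot('wrist')
for r in tins(i,T,z=.076,amin=600).get('red',[]): print(r, M.T@(np.array([r[0]/1e3,r[1]/1e3,0])-s['tcp_pos']))"
```

```text
tcp [0.6193 0.0917 0.0948] psi -174.7 j [ 0.02  0.49 -0.07  1.01 -0.   -0.07] gap 0.07240446424216236
red (652, 95, 114, 85, 5.2, (264, 184, 110, 129)) shift [-32.9   0.2   0. ] turn 0.001 topz 0.0769
[ 0.99775868 -0.56289681  1.11145909]
(620, 92, 80, 60, 5.4, (264, 182, 109, 128)) [-0.00066464  0.00021576  0.09476134]
```

View pics/w10.png

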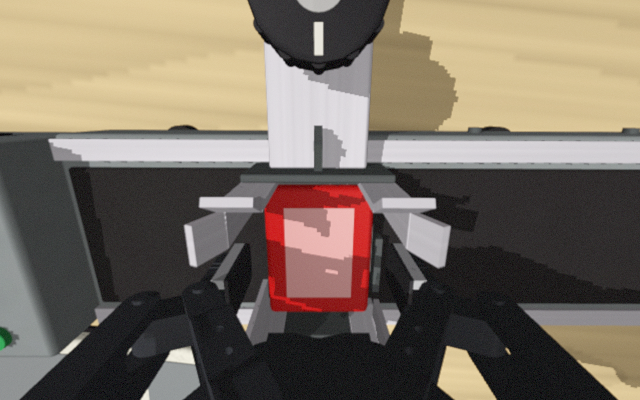

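Wrist view: the red tin lies flat in the magazine, centred at (0.620, 0.092) with its top at 77 mm. On to the green tin.

Request:
arm_command([
  [0.15,0,0,-45,0],
  [0.15,0,0,-90,0],
  [0.1,0,0,-130,0],
  [0.1,96,-419,-130,0.53],
  [0.1,96,-419,-130,0.53],
  [0.1,96,-419,-130,0.53],
  [0.1,96,-419,-130,0.53],
  [0.1,96,-419,-130,0.53],
  [0.1,96,-419,-130,0.53],
  [0.1,96,-419,-130,0.53],
  [0.1,96,-419,-130,0.53],
  [0.1,96,-419,-130,0.53],
])

```text
clock: 20.1
tcp_pos: [0.5609, -0.3382, 0.2238]
orientation: [0.0, 0.219, 0.976, -0.001]
wrist_force: [-0.2, -0.4, 0.4]
finger_gap: 0.0773
```

```bash
python3 -c "
from h import *
aim('green','pics/w11.png')"
```

```text
tcp [ 0.5603 -0.3419  0.2234] psi 154.6 j [-0.67  0.48  0.23  1.32 -0.   -0.22] gap 0.07679218574587757
green (562, -336, 77, 57, -25.2, (297, 145, 48, 63)) shift [ 1.   6.1 -0. ] turn -0.004 topz 0.2906
```

```bash
python3 - <<'E'
from h import *
s,M=tool(); print(s['tcp_pos'])
i,d,T=shot('top'); C=cloud(T,d); h=cv2.cvtColor(i,cv2.COLOR_BGR2HSV)
i0=cv2.imread('pics/top0.png'); d0=np.load('top0.npy'); C=cloud(T,d0)
m=(C[...,2]>.016)&(C[...,2]<.034)&(np.hypot(C[...,0]-.64,C[...,1]+.28)<.08)&~((np.hypot(C[...,0]-.562,C[...,1]+.336)<.055))
P=C[m]; print(len(P),P.min(0),P.max(0),cv2.minEnclosingCircle((P[:,:2]*1000).astype(np.float32)))
c=np.array(cv2.minEnclosingCircle((P[:,:2]*1000).astype(np.float32))[0])/1e3
tx=M[:,0];ty=M[:,1]; r=np.array([*c,0])-[.562,-.336,0]; print('tape in tool axes from tin',r@tx,r@ty)
E
```

```text
[ 0.56034178 -0.34192995  0.22335889]
323 [ 0.62728286 -0.32592149  0.01626077] [ 0.7088658  -0.24310903  0.0311297 ] ((668.2144775390625, -283.7579650878906), 42.94627380371094)
tape in tool axes from tin -0.07348043277641925 0.0927973415181114
```

Request:
arm_command([
  [0.1,1,6,50,0],
  [0.1,1,6,100,0],
  [0.1,1,6,150,0],
  [0.1,1,6,190,0],
  [0.1,1,6,203,0],
  [0.1,1,6,206,0],
  [0.1,1,6,206,0],
  [0.1,1,6,206,0],
])

```text
clock: 21.0
tcp_pos: [0.5654, -0.3296, 0.0205]
orientation: [0.002, 0.217, 0.976, -0.001]
wrist_force: [0.6, -0.9, 0.4]
finger_gap: 0.0768
```

```bash
python3 -c "
from h import *
aim('green','pics/w12.png')"
```

```text
tcp [ 0.5653 -0.3297  0.0205] psi 154.9 j [-0.65  0.6  -0.08  0.88 -0.   -0.21] gap 0.07688732314947024
green (561, -334, 79, 58, -25.1, (247, 185, 119, 136)) shift [ 2.  -5.7 -0. ] turn 0.0 topz 0.0843
```

Request:
arm_command([
  [0.1,2,-5.5,3,0],
  [0.1,2,-5.5,3,0],
  [0.1,2,-5.5,3,0],
  [1,2,-5.5,3,0],
  [1,2,-5.5,3,0],
  [1,2,-5.5,3,0],
  [1,2,-5.5,3,0],
])

```text
clock: 21.75
tcp_pos: [0.5597, -0.3329, 0.0153]
orientation: [0.001, 0.217, 0.976, -0.0]
wrist_force: [-1.4, -0.9, 5.5]
finger_gap: 0.0588
```

```bash
python3 -c "
from h import *
aim('green','pics/w12.png')"
```

```text
tcp [ 0.5597 -0.3329  0.0153] psi 154.9 j [-0.66  0.61 -0.09  0.87 -0.   -0.22] gap 0.05844442818423074
green (562, -334, 80, 58, -25.1, (257, 196, 123, 140)) shift [-2.5 -0.   0. ] turn 0.0 topz 0.0759
```

Request:
arm_command([
  [1,0,0,-20,0],
  [1,0,0,-65,0],
  [1,0,0,-110,0],
  [1,0,0,-160,0],
  [1,0,0,-205,0],
  [1,14,45,-205,-0.1],
  [1,28,90,-205,-0.2],
  [1,42,135,-205,-0.3],
  [1,56,180,-205,-0.4],
  [1,70,225,-205,-0.5],
  [1,84,270,-205,-0.53],
  [1,98,315,-205,-0.53],
])

```text
clock: 23.0
tcp_pos: [0.6038, -0.0038, 0.219]
orientation: [-0.001, -0.046, 0.999, 0.0]
wrist_force: [0.7, 0.1, -0.6]
finger_gap: 0.0583
```

Request:
arm_command([
  [1,-36,38,0,0],
  [1,-49,73,0,0],
  [1,-54,85,0,0],
  [1,-54,85,0,0],
  [1,-54,85,0,0],
])

```text
clock: 23.5
tcp_pos: [0.6495, 0.0832, 0.219]
orientation: [-0.001, -0.046, 0.999, -0.0]
wrist_force: [0.5, -0.5, -1.6]
finger_gap: 0.0586
```

```bash
cat >> h.py <<'E'
def hold(color,dz,fn=None):
    s,M=tool(); i,d,T=shot('wrist')
    if fn: cv2.imwrite(fn,i)
    psi=np.degrees(np.arctan2(M[1,0],M[0,0])); print('tcp',s['tcp_pos'].round(4),'psi',psi.round(1),'gap',s['finger_gap'],'F',s['wrist_force'].round(1))
    for r in tins(i,T,z=s['tcp_pos'][2]-dz+.016,amin=600).get(color,[]):
        p=np.array([r[0]/1e3,r[1]/1e3,0]); print(r,'in tool',((M.T@(p-s['tcp_pos']))*1000).round(1)[:2],'need',((M.T@(np.array([.620,.092,0])-p))*1000).round(1)[:2],'turn',np.radians(((psi-185.3+180)%360-180)).round(3))
E
python3 -c "
from h import *
hold('green',.0153,'pics/w13.png')
t,dt,TT=shot('top'); print(tins(t,TT))"
```

```text
tcp [0.6495 0.0832 0.219 ] psi -174.7 gap 0.058561708183321556 F [ 0.5 -0.5 -1.6]
(652, 84, 80, 59, 5.3, (256, 196, 125, 140)) in tool [-2.9  0.7] need [31.1 10.9] turn -0.0
{'blue': [(418, -70, 76, 58, -14.8, (340, 227, 24, 28)), (516, -497, 56, 30, 19.8, (485, 197, 14, 18)), (684, -583, 155, 19, 30.4, (502, 132, 30, 44))], 'red': [(181, -752, 370, 359, 0.1, (519, 255, 121, 131)), (649, -122, 38, 35, 89.2, (361, 161, 13, 12))]}
```

Request:
arm_command([
  [1,31,11,0,0],
  [1,31,11,0,0],
  [1,31,11,20,0],
  [1,31,11,40,0],
  [1,31,11,45,0],
  [1,31,11,45,0],
  [1,31,11,45,0],
])

```text
clock: 24.3
tcp_pos: [0.6187, 0.0913, 0.1756]
orientation: [0.001, -0.046, 0.999, -0.0]
wrist_force: [-0.3, -0.3, 0.2]
finger_gap: 0.0582
```

```bash
python3 -c "
from h import *
hold('green',.0153,'pics/w14.png')"
```

```text
tcp [0.6187 0.0913 0.1756] psi -174.8 gap 0.05824505970439216 F [-0.3 -0.3  0.2]
(621, 92, 80, 59, 5.2, (256, 196, 125, 140)) in tool [-2.1  0.6] need [1.  0.1] turn -0.001
```

Request:
arm_command([
  [1,1,0,15,0],
  [1,1,0,30,0],
  [1,1,0,45,0],
  [1,1,0,60,0],
  [1,1,0,72,0],
  [1,1,0,80,0],
  [1,1,0,80,0],
  [0.75,1,0,80,0],
  [0.3,1,0,80,0],
  [0.15,1,0,80,0],
  [0.15,1,0,75,0],
  [0.15,1,0,75,0],
])

```text
clock: 25.55
tcp_pos: [0.6181, 0.0919, 0.1008]
orientation: [0.001, -0.046, 0.999, -0.0]
wrist_force: [0.4, -0.2, -0.5]
finger_gap: 0.0726
```

```bash
python3 -c "
from h import *
s,M=tool(); hold('green',s['tcp_pos'][2]-.076,'pics/w15.png')
i,d,T=shot('wrist'); C=cloud(T,d); m=(np.hypot(C[...,0]-.62,C[...,1]-.092)<.022)&(C[...,2]<.13); print(np.percentile(C[m][:,2],[5,50,95]))"
```

```text
tcp [0.6181 0.0919 0.1008] psi -174.7 gap 0.07260732144244142 F [ 0.4 -0.2 -0.5]
(629, 92, 93, 74, 5.8, (255, 195, 125, 150)) in tool [-10.6  -0.8] need [9.  0.8] turn -0.0
[0.10105385 0.1097326  0.11818602]
```

View pics/w15.png

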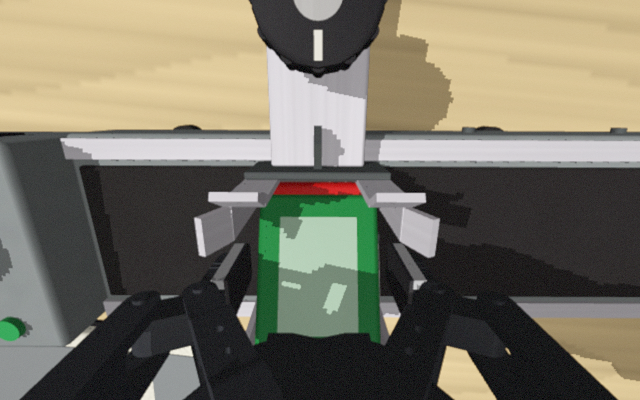

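Wrist view: the green tin is tilted. Its near (-x) end is low and its far end is caught at the fixed posts, with red showing at (320,187). It sits too far to +x, so I'll regrip it, ease it a few millimetres to -x and let it drop.

Request:
arm_command([
  [1,0,0,-2,0],
  [1,0,0,-2,0],
  [1,0,0,-2,0],
  [1,2,0,-4,0],
  [1,4,0,-5,0],
  [1,6,0,-5,0],
  [1,6,0,-5,0],
], squeeze=30)

```text
clock: 26.35
tcp_pos: [0.6119, 0.0914, 0.1051]
orientation: [0.001, -0.046, 0.999, 0.0]
wrist_force: [2.0, 0.7, -1.6]
finger_gap: 0.059
```

```bash
cat > pl.py <<'E'
from h import *
import sys
s,M=tool(); i,d,T=shot('wrist'); cv2.imwrite(sys.argv[1],i); C=cloud(T,d); h=cv2.cvtColor(i,cv2.COLOR_BGR2HSV)
a=np.radians(5.3); fx=np.array([np.cos(a),np.sin(a)]); fy=np.array([-fx[1],fx[0]])
m=(h[...,0]>60)&(h[...,0]<88)&(h[...,1]>110) if sys.argv[2]=='green' else (h[...,0]>108)&(h[...,0]<128)&(h[...,1]>110)
m&=(np.hypot(C[...,0]-.62,C[...,1]-.092)<.07)&(C[...,2]>.05)
P=C[m]; Q=P[:,:2]-[.62,.092]; U=Q@fx*1000; V=Q@fy*1000; A=np.c_[U,V,np.ones(len(U))]; k=np.linalg.lstsq(A,P[:,2]*1000,rcond=None)[0]
print('tcp',s['tcp_pos'].round(4),s['finger_gap'],s['wrist_force'].round(1),'slopes',k.round(3),'U',np.percentile(U,[1,99]),'V',np.percentile(V,[1,99]),'z',np.percentile(P[:,2],[1,99]))
E
python3 pl.py pics/w16.png green
```

```text
tcp [0.6119 0.0914 0.1051] 0.05901383773758907 [ 2.   0.7 -1.6] slopes [4.5500e-01 5.2000e-02 1.1624e+02] U [-41.26700744  18.21042105] V [-28.96433018  30.12655835] z [0.09448546 0.17281104]
```

Request:
arm_command([
  [0.7,0,0,0,0],
  [0.3,0,0,0,0],
  [0.15,0,0,0,0],
  [0.15,0,0,0,0],
  [0.15,0,0,0,0],
])

```text
clock: 26.9
tcp_pos: [0.6106, 0.0913, 0.1043]
orientation: [-0.001, -0.046, 0.999, -0.0]
wrist_force: [0.1, -0.6, -0.1]
finger_gap: 0.0727
```

```bash
sed -i 's/<.07)&(C\[...,2\]>.05)/<.05)\&(C[...,2]>.05)\&(C[...,2]<.145)/' pl.py; python3 pl.py pics/w17.png green
```

```text
tcp [0.6106 0.0913 0.1043] 0.07271002758790955 [ 0.1 -0.6 -0.1] slopes [-0.0000e+00  8.0000e-03  9.2287e+01] U [-38.94200108  39.582856  ] V [-28.69581856  29.65679789] z [0.08915235 0.09387151]
```

The green tin now lies flat on the red one: slope about 0, top at 92.3 mm, centred. On to the blue tin.

Request:
arm_command([
  [0.15,0,0,-45,0],
  [0.15,0,0,-90,0],
  [0.1,0,0,-125,0],
  [0.1,205,-145,-125,0.354],
  [0.1,205,-145,-125,0.354],
  [0.1,205,-145,-125,0.354],
  [0.1,205,-145,-125,0.354],
  [0.1,205,-145,-125,0.354],
  [0.1,205,-145,-125,0.354],
  [0.1,205,-145,-125,0.354],
  [0.1,205,-145,-125,0.354],
])

```text
clock: 28.05
tcp_pos: [0.4212, -0.0718, 0.2299]
orientation: [0.001, 0.13, 0.991, -0.0]
wrist_force: [-0.2, 0.1, -0.1]
finger_gap: 0.0769
```

```bash
python3 -c "
from h import *
aim('blue','pics/w18.png')"
```

```text
tcp [ 0.4214 -0.0716  0.2298] psi 165.1 j [-0.36  0.03 -0.34  1.2   0.   -0.1 ] gap 0.07722497112766652
blue (534, -533, 101, 67, -73.7, (0, 302, 65, 56)) shift [-2.278e+02 -4.168e+02  1.000e-01] turn 1.026 topz nan
blue (420, -69, 77, 59, -15.0, (295, 143, 49, 62)) shift [ 2.   2.1 -0. ] turn 0.001 topz 0.2972
  return _methods._mean(a, axis=axis, dtype=dtype,
  ret = ret.dtype.type(ret / rcount)
```

Request:
arm_command([
  [0.1,2,2,50,0],
  [0.1,2,2,100,0],
  [0.1,2,2,150,0],
  [0.1,2,2,195,0],
  [0.1,2,2,209,0],
  [0.1,2,2,212,0],
  [0.1,2,2,212,0],
  [0.1,2,2,212,0],
], squeeze=60)

```text
clock: 28.9
tcp_pos: [0.4206, -0.0696, 0.0186]
orientation: [0.001, 0.13, 0.992, -0.0]
wrist_force: [-0.2, 0.2, -0.1]
finger_gap: 0.0769
```

```bash
python3 -c "
from h import *
aim('blue','pics/w19.png')" 2>/dev/null
```

```text
tcp [ 0.4207 -0.0697  0.0188] psi 165.0 j [-0.35  0.25 -0.68  0.64 -0.   -0.09] gap 0.07676688530703804
blue (419, -69, 79, 58, -14.7, (256, 187, 122, 138)) shift [ 1.8  0.3 -0. ] turn -0.004 topz 0.0807
blue (339, -185, 32, 26, 75.1, (0, 141, 71, 56)) shift [ 4.920e+01 -1.324e+02 -1.000e-01] turn 1.57 topz 0.0106
```

Request:
arm_command([
  [0.1,2,0,1,0],
  [0.1,2,0,1,0],
  [1,2,0,1,0],
  [1,2,0,1,0],
  [1,2,0,1,0],
  [1,2,0,1,0],
])

```text
clock: 29.55
tcp_pos: [0.4173, -0.0692, 0.0175]
orientation: [0.0, 0.131, 0.991, -0.0]
wrist_force: [-2.5, 1.0, 8.9]
finger_gap: 0.0583
```

```bash
python3 -c "
from h import *
aim('blue','pics/w20.png')
t,d,T=shot('top'); print(tins(t,T))
a=np.radians(5.3);print(go([.6185,.0918,.235]))" 2>/dev/null
```

```text
tcp [ 0.4174 -0.0692  0.0175] psi 165.0 j [-0.35  0.24 -0.69  0.64 -0.   -0.09] gap 0.058342574924891255
blue (419, -69, 79, 59, -15.0, (258, 194, 121, 137)) shift [-1.5  0.6  0. ] turn -0.0 topz 0.0785
blue (338, -185, 31, 26, 75.0, (0, 148, 71, 56)) shift [  46.7 -132.4   -0. ] turn 1.571 topz 0.0109
{'green': [(637, 99, 84, 62, 5.3, (286, 158, 22, 27))], 'blue': [(317, 522, 75, 41, 5.1, (150, 263, 15, 26)), (516, -497, 56, 30, 19.8, (485, 197, 14, 18)), (679, -584, 146, 24, 31.3, (503, 135, 29, 41))], 'red': [(181, -752, 372, 356, -0.4, (520, 255, 120, 131)), (649, -122, 38, 35, 89.2, (361, 161, 13, 12))]}
[-152.8  207.5 -217.4]
```

Request:
arm_command([
  [1,0,0,-15,0],
  [1,0,0,-60,0],
  [1,0,0,-110,0],
  [1,0,0,-160,0],
  [1,0,0,-205,0],
  [1,-25,35,-210,-0.08],
  [1,-55,75,-210,-0.16],
  [1,-85,115,-210,-0.24],
  [1,-115,156,-210,-0.32],
  [1,-140,190,-210,-0.354],
  [1,-153,207,-210,-0.354],
  [1,-153,207,-210,-0.354],
])

```text
clock: 30.85
tcp_pos: [0.6201, 0.0933, 0.2253]
orientation: [-0.0, -0.047, 0.999, 0.0]
wrist_force: [0.4, -0.7, -1.4]
finger_gap: 0.0584
```

```bash
python3 -c "
from h import *
hold('blue',.0175,'pics/w21.png')" 2>/dev/null
```

```text
tcp [0.6201 0.0933 0.2253] psi -174.6 gap 0.058385227173425445 F [ 0.4 -0.7 -1.4]
(622, 94, 80, 59, 5.7, (256, 194, 124, 138)) in tool [-2.   0.4] need [ 2.2 -1.8] turn 0.002
```

Request:
arm_command([
  [1,3,-1.8,0,0],
  [1,3,-1.8,30,0],
  [1,3,-1.8,55,0],
  [1,3,-1.8,57,0],
  [1,3,-1.8,57,0],
  [1,3,-1.8,57,0],
])

```text
clock: 31.5
tcp_pos: [0.6161, 0.0888, 0.1714]
orientation: [0.001, -0.046, 0.999, -0.0]
wrist_force: [-0.1, 0.2, -1.2]
finger_gap: 0.0582
```

```bash
python3 -c "
from h import *
hold('blue',.0175,'pics/w22.png')" 2>/dev/null
```

```text
tcp [0.6161 0.0888 0.1714] psi -174.8 gap 0.0581548273548518 F [-0.1  0.2 -1.2]
(618, 89, 80, 59, 5.2, (257, 194, 123, 138)) in tool [-1.6  0.1] need [-2.3  2.8] turn -0.001
```

Request:
arm_command([
  [1,-1.5,2.8,0,0],
  [1,-1.5,2.8,0,0],
  [1,-1.5,2.8,5,0],
  [1,-1.5,2.8,10,0],
  [1,-1.5,2.8,10,0],
])

```text
clock: 32.05
tcp_pos: [0.6162, 0.0922, 0.1583]
orientation: [-0.001, -0.046, 0.999, -0.0]
wrist_force: [0.3, -0.5, -0.8]
finger_gap: 0.0586
```

```bash
python3 -c "
from h import *
hold('blue',.0175,'pics/w23.png')" 2>/dev/null
```

```text
tcp [0.6162 0.0922 0.1583] psi -174.7 gap 0.05857043648061673 F [ 0.3 -0.5 -0.8]
(618, 93, 80, 59, 5.5, (257, 194, 123, 138)) in tool [-2.2  0.6] need [-1.9 -1.2] turn -0.0
```

Request:
arm_command([
  [1,-1.2,-0.7,6,0],
  [1,-1.2,-0.7,12,0],
  [1,-1.2,-0.7,18,0],
  [1,-1.2,-0.7,24,0],
  [1,-1.2,-0.7,28,0],
  [1,-1.2,-0.7,28,0],
])

```text
clock: 32.7
tcp_pos: [0.6176, 0.0916, 0.1306]
orientation: [-0.001, -0.046, 0.999, -0.0]
wrist_force: [0.5, 0.2, -1.0]
finger_gap: 0.0586
```

```bash
python3 -c "
from h import *
hold('blue',.0175,'pics/w24.png')" 2>/dev/null; python3 pl.py pics/w25.png blue
```

```text
tcp [0.6176 0.0916 0.1306] psi -174.7 gap 0.05860391634635377 F [ 0.5  0.2 -1. ]
(620, 92, 80, 59, 5.3, (257, 194, 123, 138)) in tool [-2.6  0.2] need [0. 0.] turn -0.0
tcp [0.6178 0.0916 0.1311] 0.05815700070036862 [-1.5  0.3 -2.1] slopes [-4.00000e-03  2.00000e-02  1.29467e+02] U [-39.02817994  38.57789064] V [-29.03175059  29.33588272] z [0.12695416 0.131322  ]
```

Request:
arm_command([
  [1,0,0,6,0],
  [1,0,0,12,0],
  [1,0,0,17,0],
  [1,0,0,17,0],
  [0.75,0,0,17,0],
  [0.3,0,0,17,0],
  [0.15,0,0,17,0],
  [0.15,0,0,17,0],
])

```text
clock: 33.6
tcp_pos: [0.6193, 0.0916, 0.1154]
orientation: [0.001, -0.046, 0.999, -0.0]
wrist_force: [-0.5, 0.1, 0.8]
finger_gap: 0.0728
```

```bash
python3 pl.py pics/w26.png blue
```

```text
tcp [0.6193 0.0916 0.1154] 0.07278077367053934 [-0.5  0.1  0.8] slopes [1.00000e-03 1.70000e-02 1.08182e+02] U [-39.16832405  38.19105016] V [-29.2988913   29.46277466] z [0.10546119 0.10990095]
```

All three tins are stacked: blue is level with its top at 108 mm. Last comes the stop button. I'll look for stray yellow or orange tins on the way.

Request:
arm_command([
  [0.15,0,0,-40,0],
  [0.15,0,0,-80,0],
  [0.25,0,0,-120,0],
  [0.25,4,-50,-120,0],
  [0.25,6,-100,-120,0],
  [0.25,8,-150,-120,0],
  [0.25,9,-202,-120,0],
  [0.25,9,-202,-120,0],
  [0.25,9,-202,-120,0],
])

```text
clock: 34.55
tcp_pos: [0.628, -0.1121, 0.2348]
orientation: [0.0, -0.045, 0.999, -0.0]
wrist_force: [-1.0, -0.3, 0.1]
finger_gap: 0.0639
```

```bash
python3 - <<'E'
from h import *
i,d,T=shot('wrist'); cv2.imwrite('pics/w27.png',i)
s,M=tool(); C=cloud(T,d); h=cv2.cvtColor(i,cv2.COLOR_BGR2HSV)
m=((h[...,0]<6)|(h[...,0]>174))&(h[...,1]>150)&(abs(C[...,2]-.112)<.012)&(np.hypot(C[...,0]-.629,C[...,1]+.11)<.04)
P=C[m]; print(len(P),P.min(0),P.max(0),P.mean(0),cv2.minEnclosingCircle((P[:,:2]*1000).astype(np.float32)))
c=(P.min(0)+P.max(0))/2; print('tcp',s['tcp_pos'],'go',go([c[0],c[1],.115]))
t,dt,TT=shot('top'); print(tins(t,TT)); cv2.imwrite('pics/t4.png',t)
g,ds,TS=shot('side'); print(tins(g,TS)); cv2.imwrite('pics/s4.png',g)
E
```

```text
1167 [ 0.60798268 -0.13127624  0.11080099] [ 0.64614638 -0.09461948  0.12217687] [ 0.62534065 -0.11327135  0.11915465] ((627.0963134765625, -113.37989807128906), 19.15046501159668)
tcp [ 0.6278885  -0.11065304  0.2348303 ] go [  1.1  -2.2 119.8]
{'blue': [(515, -499, 55, 32, 25.7, (485, 197, 16, 18)), (640, 100, 87, 64, 5.2, (285, 156, 23, 29)), (677, -585, 141, 24, 31.0, (504, 136, 28, 39))], 'red': [(181, -752, 370, 359, 0.1, (519, 255, 121, 131))]}
{'blue': [(520, -505, 57, 53, 56.3, (191, 341, 28, 26)), (572, 212, 89, 73, 6.2, (365, 195, 30, 17))], 'red': [(577, -13, 57, 43, -55.7, (337, 235, 16, 14)), (98, -579, 617, 242, -26.9, (0, 232, 131, 168))]}
```

View pics/w27.png

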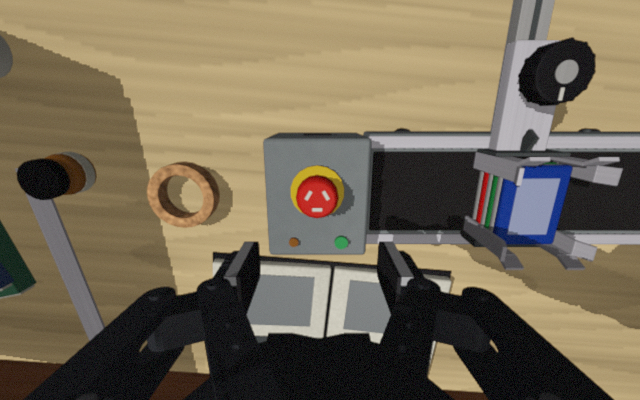

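Wrist view: the magazine holds red, green, blue from the bottom (540,205), the stop is at (317,196), and no yellow or orange tin is in sight. I'll lower onto the button, grip and twist.

Request:
arm_command([
  [0.25,1,-2,50,0],
  [0.25,1,-2,90,0],
  [0.25,1,-2,112,0],
  [0.25,1,-2,118,0],
  [0.25,1,-2,118,0],
  [0.25,1,-2,118,0],
], squeeze=50)

```text
clock: 35.3
tcp_pos: [0.6281, -0.1119, 0.1184]
orientation: [0.001, -0.047, 0.999, -0.0]
wrist_force: [0.6, -0.2, 0.5]
finger_gap: 0.0639
```

Request:
arm_command([
  [1,0,0,0,0],
  [1,0,0,0,0],
  [1,0,0,0,0],
  [1,0,0,0,0],
])

```text
clock: 35.7
tcp_pos: [0.6282, -0.1134, 0.1183]
orientation: [0.002, -0.046, 0.999, -0.001]
wrist_force: [0.7, -3.6, 4.3]
finger_gap: 0.0383
```

Request:
arm_command([
  [1,0,0,0,0.12],
  [1,0,0,0,0.24],
  [1,0,0,0,0.36],
  [1,0,0,0,0.48],
  [1,0,0,0,0.6],
  [1,0,0,0,0.7],
  [1,0,0,0,0.7],
  [1,0,0,0,0.7],
])

```text
clock: 36.5
tcp_pos: [0.6283, -0.1135, 0.1177]
orientation: [0.002, 0.298, 0.954, -0.0]
wrist_force: [2.8, -5.5, 5.8]
finger_gap: 0.0379
```

Request:
arm_command([
  [0.4,0,0,0,0],
  [0.25,0,0,0,0],
  [0.25,0,0,0,0],
  [0.25,0,0,-40,0],
  [0.25,0,0,-90,0],
  [0.25,0,0,-130,0],
  [0.25,0,0,-130,-0.5],
  [0.25,0,0,-130,-0.7],
  [0.25,0,0,-130,-0.7],
  [0.25,0,0,-130,-0.7],
])

```text
clock: 37.5
tcp_pos: [0.6264, -0.1118, 0.246]
orientation: [-0.001, 0.0, 1.0, 0.0]
wrist_force: [0.5, 0.3, -0.2]
finger_gap: 0.0638
```

```bash
python3 - <<'E'
from h import *
i,d,T=shot('wrist'); cv2.imwrite('pics/w28.png',i)
s,M=tool(); C=cloud(T,d); h=cv2.cvtColor(i,cv2.COLOR_BGR2HSV); print(s['tcp_pos'],s['wrist_force'],s['clock'])
m=((h[...,0]<6)|(h[...,0]>174))&(h[...,1]>150)&(abs(C[...,2]-.112)<.025)&(np.hypot(C[...,0]-.629,C[...,1]+.11)<.04)
print(np.percentile(C[m][:,2],[5,50,95]),C[m].max(0))
m=(h[...,0]>108)&(h[...,0]<128)&(h[...,1]>110)&(np.hypot(C[...,0]-.62,C[...,1]-.092)<.05)
P=C[m]; a=np.radians(5.3); fx=np.array([np.cos(a),np.sin(a)]); Q=P[:,:2]-[.62,.092]; print(len(P),np.percentile(P[:,2],[5,50,95]),np.percentile(Q@fx,[1,99]))
E
```

```text
[ 0.62641848 -0.11180823  0.24590923] [ 0.16985309 -0.16749411  0.16773036] 37.55
[0.12262158 0.12683242 0.12826716] [ 0.64661997 -0.09471201  0.12927969]
2247 [0.1058562  0.10857876 0.10978705] [-0.03946904  0.03745493]
```

View pics/w28.png

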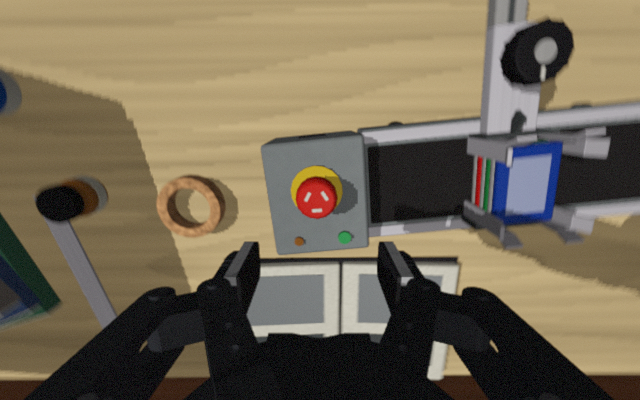

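The stop is up again (top at 127 mm), the red, green and blue tins are stacked flat, the knob mark is at tight, and the gripper is clear. Handing in.

```bash
python3 -c "
from h import *
print(env.hand_in())"
```

```text
the job is handed in; nothing more can be done
None
```

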